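# Peel one weighing tray off the lock-stacked pile and hold it over the spill dish

### The arm

A 6-joint arm with a two-finger parallel gripper is mounted at the origin on a cart in front of the work surface, level with it; the furniture and walls round the work are solid. World frame = base frame: x ahead of the robot, y to its left, z up, the work surface at z = 0. Lengths are in m, angles in degrees, forces in N, time in s.
With the tool pointing down it reaches from about 0.35 to 0.85 m from the base axis. Payload 8.1 kg.
Tool frame: the origin (TCP) lies midway between the tips of the shut fingers; the grasp point (between the pads) lies 19 mm behind it; z points along the fingers, y is the direction in which the jaws open and shut (so a half turn about z gives the same grasp; the last joint's range is limited). The gripper opens to 85 mm and grips with 20 to 120 N. Pads are 22 mm wide; open, the fingers measure 114 mm over their backs; the gripper's body (76 mm by 85 mm) begins 54 mm behind the grasp point. The pads swing forward as they close: fully open they stand 13 mm farther back than shut.
Start: joints at [-71.184, 7.471, 85.268, -0, 87.261, -4.893], TCP at [0.241, -0.549, 0.202] pointing down, gripper open.
Joint ranges: [-169.43, 169.43], [-51.17, 129.36], [1.28, 143.12], [-76.62, 256.62], [0, 156.53], [-152.29, 152.29]. Speed limits (degrees/s): [136.94, 136.94, 159.86, 180, 180, 180].

### API

Orientations are given as [roll, pitch, yaw] about the fixed x, y, z axes, in that order (R = Rz(yaw) Ry(pitch) Rx(roll)).
In Python, from workcell import bot gives the robot as it stands.
- The arm moves only by the tool drive_tool, never from a script. Its argument "plan" is a list of rows, each an object with "travel": the shift along the tool's x, y, z each as a share of 200 mm, from -1 to 1, a list of three; "twist": the turn about the tool's z as a share of pi/4 rad, from -1 to 1; "claw": the closure, from 0 (fully open) to 1 (shut). In form: [{"travel": [x, y, z], "twist": twist, "claw": claw}, ...]. A call has exactly 10 rows; each row shifts and turns the commanded pose from where the row before left it, along the tool's axes as they then stand; what a row does not reach is not made up. A row lasts 1/10 s, in which the tool goes at most 50 mm and 8.59 degrees, less where a joint would pass 70% of its speed; a pose out of reach is approached as far as the arm can. A call with a number of a shift or a turn outside -1 to 1 is refused whole. A call with a gripper value outside its range is refused whole. The fingers move at their own pace and stop on an object; "newtons" is the grip in N (left out, the last holds). Time passes only in rows, so rows that do not move let the fingers close, or fill a call up. It gives the time, the measured TCP pose, the force and the opening at its end, in the units of the state.
- bot.get_state(): the state, without advancing time (a new reading comes with each control period).
- bot.read_camera(name): name is "side" or "top" or "wrist"; returns the picture (420x560x3 uint8, red, green, blue); there is no depth.
- bot.get_calibration(name): a dict with "K" (3x3 intrinsics, pixels), "D" ([k1, k2, p1, p2, k3] as OpenCV has them; the pictures are not rectified), "rvec" (rotation vector, rad) and "tvec" (3), from world to camera coordinates, as OpenCV has them; the wrist camera has in their place "mount" (4x4, takes a point from camera to tool coordinates, whose origin is the TCP and whose axes are the flange's). Camera axes: x right, y down, z forward; pixel columns grow to the right and rows downward; lengths in m; the calibration is good to about 2 mm. A picture is of the moment at which its call begins: read the wrist's pose just before it. get_calibration takes no time and is no camera call.
- bot.finish_job(): hands the job in, once; it reports no verdict.
The state is a dict: "clock": time; "joints": joint angles; "dq": joint speeds; "joint_efforts": joint torques, N m; "eef_pos": TCP position; "eef_rot": TCP orientation; "wrist_force": force on the tool from outside, world axes, zero at the start; "moment": the same for the moment, N m; "width": finger opening in m.
Only numpy, scipy, OpenCV 4.12 (cv2) and the standard library are available. Lean on these libraries where they do the work, as an engineer would, in place of code of your own. Each camera call takes 0.05 s, during which the arm holds its last target.

### The job

I need one weighing tray to fill: slide the tape roll, which overhangs the trays and keeps them down, up off the spindle of the sheet-metal caddy and lay it flat on the free worktop. The trays are locked together, the far corner of the top one tucked under the hook of the next, so that pulled straight up the whole pile comes along: take the top tray by its own finger tab and peel it, raising the tabbed corner well clear while the opposite corner still rests, then draw it out from under the hook and take it away, leaving the other two down in the caddy. Finish holding the tray still, level and right way up over the middle of the glass dish, a hand's breadth above its rim, without shifting the dish or the other things on the bench; do not put it down or let go.

Things in the scene. Friction and masses are not known exactly. Their poses are not given: they have to be found in the camera images.
- caddy: Fixed bare sheet-metal caddy. Origin on the worktop under the middle of the tray bay. Base 124 mm in x, y = -62 to +110 mm, 6 mm thick. Four upright 2 mm walls, 41 mm from the middle, tops at z = 26 mm: the lowest tray hangs on them by its rim, held sideways but free to lift. At +y a bracket carries the spindle: seat plate x = -38 to +18 mm, y = 58.5 to 106 mm, top at z = 63.5 mm.
- spindle_top (a point): Middle of the top of the spindle, 88.5 mm above the worktop. The spindle is an upright hub, 45 mm in diameter and 25 mm tall, on the seat plate at (-10, 74.5) mm in the caddy's frame.
- tape_roll: White tape roll, outer diameter 66 mm, inner about 51 mm, 19 mm thick, 36 to 68 g. Origin in the middle of its underside, z along its axis. Starts loose round the spindle, on the seat plate (underside 63.5 mm above the worktop); its edge overhangs the top tray's rim by about 9 mm, 1.5 mm above it. It must rise 25 mm to clear the spindle.
- tray_top: Uppermost of three equal white formed trays, 25 g. Rim 100 x 100 mm, 32 mm deep, floor 56 x 56 mm, walls sloping. Origin: middle of the floor's underside, z up, x and y along the sides, at first parallel to the caddy's; starts 30 mm above the worktop. Turned-down rim, z = 20 to 32 mm, rests on the rim below. Hooked finger tab at corner (-x, -y), tongue at (+x, +y).
- tray_top_tab (a point): Middle of the top face of the top tray's finger tab, (-56.2, -56.2, 50) mm in its frame; starts 80 mm above the worktop. Seen along the diagonal outwards from the tray's middle: rim corner ends at 68 mm, hook from 70.5 mm (z = 43 to 50 mm), upright tab 78 to 86 mm, on an ear at rim height (z = 29 to 32 mm). 24 mm wide across the diagonal; grip it across these 15.5 mm.
- tray_top_tab_corner (a point): Underside of the top tray's rim at the tabbed corner, (-44, -44, 20) mm in its frame; seated, it lies 32 mm above tray_2's origin.
- tray_top_far_corner (a point): Underside of the top tray's rim at the opposite corner, (44, 44, 20) mm in its frame; seated, 32 mm above tray_2's origin. Here a tongue, z = 26 to 29 mm, reaches 75 mm from the middle along the diagonal, 4.5 mm under tray_2's hook with 2 mm of play in height and 3 mm outwards. With the tab end raised some 0.2 rad, about 10 mm of draw towards the tab frees it.
- tray_2: Second tray from above: the same tray, 12 mm lower and half a turn round: hooked tab at the corner (+x, +y) of its frame, which starts parallel to the caddy's. Origin in the middle of the underside of its floor, 18 mm above the worktop.
- tray_3: Lowest tray, another 12 mm lower, turned like the top one, hooked tab at (-x, -y), 24 mm straight below the top tray's. Origin under its floor, 6 mm above the worktop.
- spill_dish: Round clear glass dish, 162 mm across, 45 mm tall, loose, 240 g. Origin in the middle of its underside.
- pcr_rack: Bystander: flat pink tube rack, 83 x 125 x 25 mm, loose. Origin under its middle.
- brown_bottle: Bystander: brown glass bottle with black cap, 45 mm diameter, 85 mm tall, loose. Origin under its middle.
- bench_timer: Bystander: white bench timer, 68 x 68 x 20 mm, loose. Origin under its middle.
Not all that is in view belongs to the job. What is shaped like the tape_roll but orange is not meant.

How it is judged (in metres and radians):
On the way, in this order (a step that is already met when the one before it is completed fails the run):
1. the tape roll is off the spindle and lies flat on the worktop, let go (height (world z) of tape_roll below 0.006 m and angle between tape_roll's own z axis and vertical below 0.1 rad and horizontal distance between tape_roll and spindle_top above 0.07 m and contact force between tape_roll and the fingers below 0.1 N), for 0.2 s.
2. the top tray's tabbed corner is peeled up at least 12 mm while its opposite corner is still within 6 mm of its seat on the second tray, which stays level (z of tray_top_tab_corner in the frame of tray_2 above 0.044 m and z of tray_top_far_corner in the frame of tray_2 below 0.038 m and angle between tray_2's own z axis and vertical below 0.1 rad), for 0.1 s.
At the end, for the whole second after the job is handed in: Tray held by the gripper alone, still, level within 10 degrees, its middle within 40 mm of the dish's middle from above, 25 to 155 mm over the dish's rim. Other trays fully down in the caddy; roll let go flat on the worktop, 70 mm or more from the spindle's axis; dish shifted under 20 mm (all of step 1 and contact force between tray_top and the fingers above 0.5 N and contact force between tray_top and tray_2 below 0.05 N and contact force between tray_top and caddy below 0.05 N and contact force between tray_top and spill_dish below 0.05 N and contact force between tray_top and tape_roll below 0.05 N and horizontal distance between tray_top and spill_dish below 0.04 m and height (world z) of tray_top between 0.07 and 0.2 m and angle between tray_top's own z axis and vertical below 0.17 rad and linear speed of each of tray_top, tape_roll below 0.02 m/s and z of tray_2 in the frame of caddy below 0.021 m and horizontal distance between each of tray_2, tray_3 and caddy below 0.012 m and angle between each of tray_2, tray_3's own z axis and vertical below 0.05 rad and z of tray_3 in the frame of caddy below 0.009 m and distance of spill_dish from where it was at the start of the episode below 0.02 m); the arm keeps its last pose, push and grip.
It fails at once if the trays below are carried along (second tray raised more than 20 mm or tipped more than 20 degrees) (z of tray_2 in the frame of caddy above 0.038 m or angle between tray_2's own z axis and vertical above 0.35 rad).
It fails at once if the dish or a bystander is shifted more than 30 mm or tipped (distance of any of spill_dish, pcr_rack, brown_bottle, bench_timer from where it was at the start of the episode above 0.03 m or angle between any of spill_dish, pcr_rack, brown_bottle, bench_timer's own z axis and vertical above 0.3 rad).
It also fails if it takes over 58 s, if anything falls off the work surface, if the arm or the gripper's body presses on something with over 40 N, if the wrist force passes 120 N, or if a joint passes its speed limit or range.

## Working session

There is one attempt and no reset: what is moved stays moved. The work goes in short steps, Python scripts to look and compute and a tool call to move; the robot and the scene stay as the last step left them, time stands still between calls to the robot, and variables do not carry over. Pictures are saved under pics/ and viewed, and the job is handed in when it is done.

Besides the shell and the picture viewer there is one more tool, called as name(argument=value, ...) on one line, values as JSON. drive_tool: Moves the arm, as the interface text tells. Its arguments: {"type":"object","properties":{"plan":{"type":"array"},"newtons":{"type":"number"}},"required":["plan"]}

```bash
ls; mkdir -p pics; python3 - <<'E'
from workcell import bot
import cv2
print(bot.get_state())
for n in("side","top","wrist"):
    im=bot.read_camera(n); cv2.imwrite(f"pics/{n}0.png",im[:,:,::-1])
    print(n,bot.get_calibration(n))
E
```

```text
pics
{'clock': 0.0, 'joints': array([-7.11846617e+01,  7.51482726e+00,  8.53293445e+01, -1.17239967e-05,
        8.72600041e+01, -4.89238431e+00]), 'dq': array([ 0.01124828, -0.01817866,  0.01451247, -0.07751028,  0.0432226 ,
       -0.07394886]), 'joint_efforts': array([ 1.23025493e-03, -5.69399357e+01, -5.00550556e+01, -6.48695595e-05,
        1.49640773e-02, -1.41825517e-06]), 'eef_pos': array([ 0.24107775, -0.54879028,  0.20074677]), 'eef_rot': array([-1.79896203e+02, -8.87290765e-03,  2.37077152e+01]), 'wrist_force': array([-0.1375771 , -0.26580839,  1.23544161]), 'moment': array([ 0.039424  , -0.05238248, -0.01177446]), 'width': 0.08531987482229568}
side {'K': array([[386.05975259,   0.        , 280.59667328],
       [  0.        , 386.05975259, 211.79172814],
       [  0.        ,   0.        ,   1.        ]]), 'D': array([-0.03411163,  0.        ,  0.        ,  0.        ,  0.        ]), 'rvec': array([ 0.26386491, -2.53996848,  1.61683194]), 'tvec': array([0.57772149, 0.07680418, 0.86504048])}
top {'K': array([[471.0716835 ,   0.        , 276.89407366],
       [  0.        ,
[... 167 characters left out ...]
': array([ 2.18200941, -2.22736638,  0.07954273]), 'tvec': array([0.09213777, 0.59314192, 1.05207648])}
wrist {'K': array([[367.54900954,   0.        , 284.98825841],
       [  0.        , 367.54900954, 210.67309566],
       [  0.        ,   0.        ,   1.        ]]), 'D': array([-0.03912926,  0.        ,  0.        ,  0.        ,  0.        ]), 'mount': array([[-6.79330396e-04, -9.44564152e-01, -3.28326213e-01,
         8.47960448e-02],
       [ 9.99999742e-01, -7.18456278e-04, -2.13865555e-06,
         4.86983432e-05],
       [-2.33867931e-04, -3.28326130e-01,  9.44564396e-01,
        -1.72459931e-01],
       [ 0.00000000e+00,  0.00000000e+00,  0.00000000e+00,
         1.00000000e+00]])}
```

View pics/top0.png

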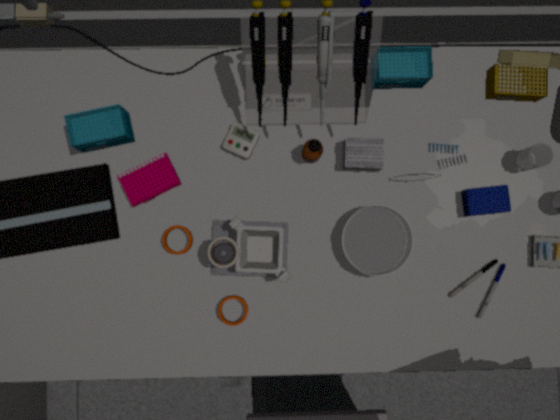

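View pics/side0.png

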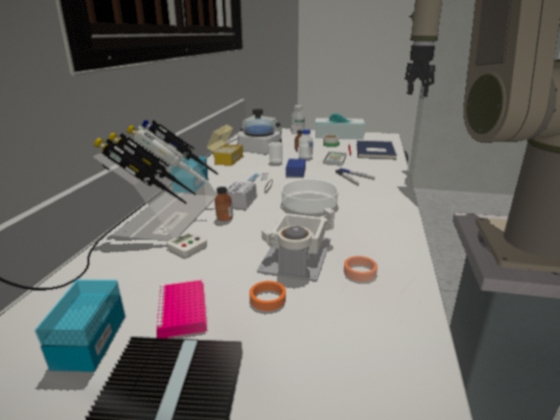

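View pics/wrist0.png

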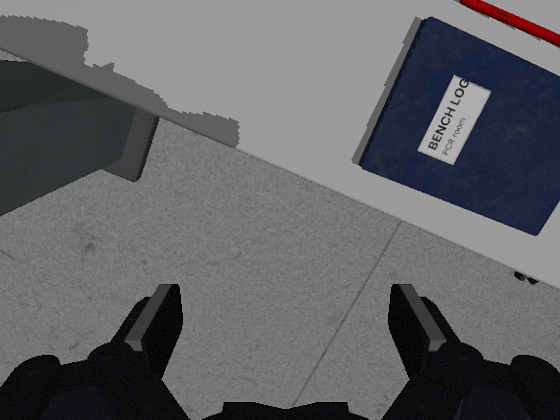

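```bash
cat > h.py <<'E'
import numpy as np, cv2
from scipy.spatial.transform import Rotation as R
from workcell import bot
def cam(name, st=None):
    c=bot.get_calibration(name)
    if 'rvec' in c:
        Rm=cv2.Rodrigues(c['rvec'])[0]; return c['K'],c['D'],Rm,np.array(c['tvec'])
    st=st or bot.get_state()
    Rt=R.from_euler('xyz',st['eef_rot'],degrees=True).as_matrix()
    T=np.eye(4);T[:3,:3]=Rt;T[:3,3]=st['eef_pos']
    M=np.linalg.inv(T@c['mount']); return c['K'],c['D'],M[:3,:3],M[:3,3]
def proj(c,P):
    K,D,Rm,t=c
    return cv2.projectPoints(np.atleast_2d(np.array(P,float)),cv2.Rodrigues(Rm)[0],t,K,D)[0][:,0]
def atz(c,uv,z):
    K,D,Rm,t=c
    n=cv2.undistortPoints(np.array(uv,float).reshape(-1,1,2),K,D)[:,0]
    d=np.c_[n,np.ones(len(n))]@Rm; o=-Rm.T@t
    return o+d*((z-o[2])/d[:,2])[:,None]
def crop(im,x0,y0,x1,y1,s,fn,g=2.2):
    a=im[y0:y1,x0:x1,::-1]; a=(255*(a/255.)**(1/g)).astype('uint8')
    cv2.imwrite(fn,cv2.resize(a,None,fx=s,fy=s,interpolation=cv2.INTER_CUBIC))
E
python3 - <<'E'
from h import *
im=cv2.imread('pics/top0.png')[:,:,::-1]; c=cam('top')
crop(im,140,180,440,340,2.6,'pics/top0c.png',1.6)
crop(im,195,200,305,290,7,'pics/top0d.png',1.2)
im=cv2.imread('pics/side0.png')[:,:,::-1]
crop(im,220,170,400,320,4.4,'pics/side0c.png',1.3)
for n,uv,z in (('roll',(223,252),.0825),('tray',(260,250),.05),('dish',(376,240),.045),('o1',(177,240),.015),('o2',(233,310),.015),('rack',(150,180),.025),('bottle',(312,150),.085),('timer',(241,141),.02)):
    print(n,atz(c,uv,z).round(4))
print(-c[2].T@c[3])
E
```

```text
roll [[0.5198 0.1964 0.0825]]
tray [[0.5217 0.119  0.05  ]]
dish [[ 0.5381 -0.1368  0.045 ]]
o1 [[0.5475 0.3056 0.015 ]]
o2 [[0.3885 0.1825 0.015 ]]
rack [[0.683  0.3626 0.025 ]]
bottle [[0.7328 0.0035 0.085 ]]
timer [[0.7688 0.1578 0.02  ]]
[0.53970995 0.10196387 1.07957778]
```

View pics/top0d.png

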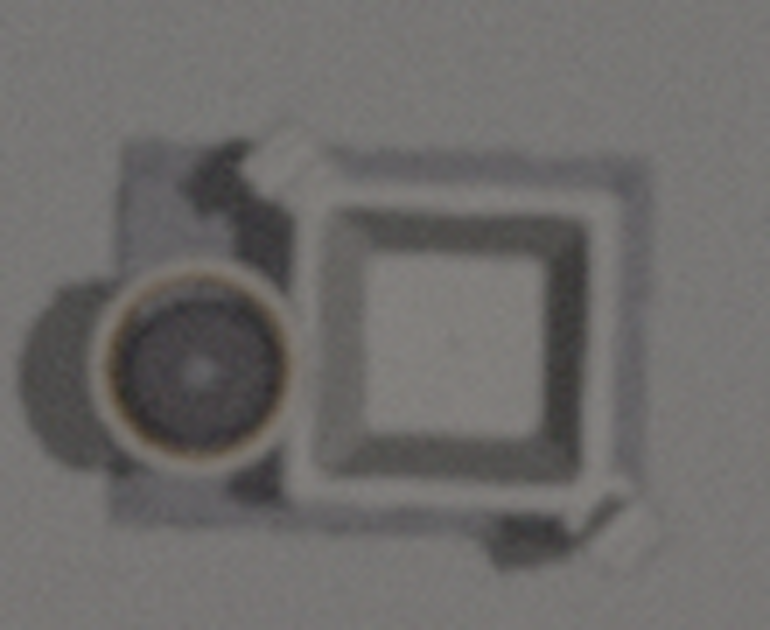

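View pics/side0c.png

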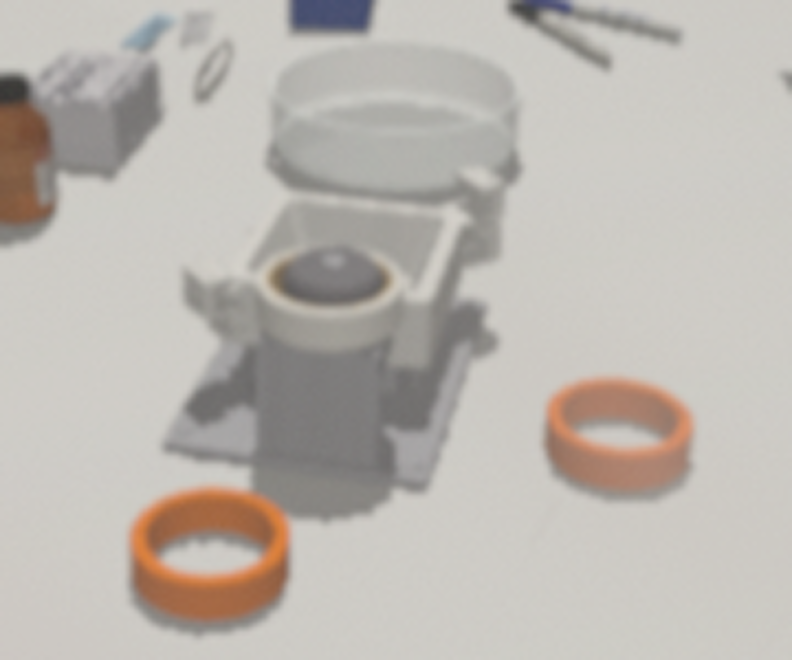

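View pics/top0c.png

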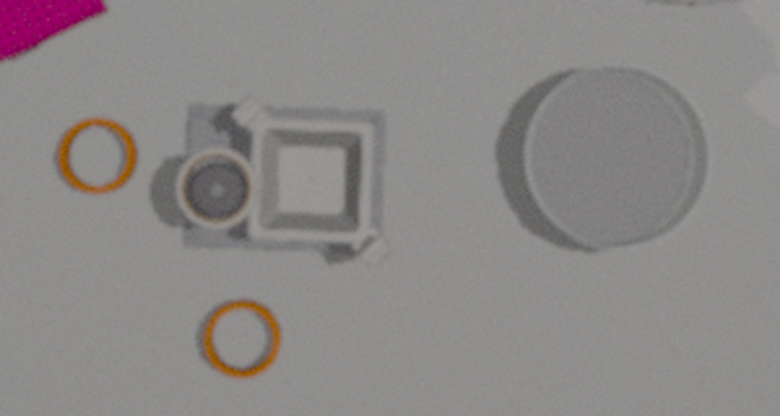

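```bash
python3 - <<'E'
from h import *
from scipy.optimize import least_squares
c=cam('top')
obs=[((125,145),(62,110,6)),((647,158),(62,-62,6)),((110,522),(-62,110,6)),
((620,195),(50,-50,62)),((287,500),(-50,50,62)),((362,252),(28,28,31)),((545,252),(28,-28,31)),((545,435),(-28,-28,31)),((362,435),(-28,28,31)),
((194,366),(-10,74.5,82.5))]
uv=np.array([o[0] for o in obs])/7+[195,200]-0.5+0.5/7; P=np.array([o[1] for o in obs])/1000
def w(p,P):
    a=p[2]; return P@np.array([[np.cos(a),-np.sin(a),0],[np.sin(a),np.cos(a),0],[0,0,1]]).T+[p[0],p[1],0]
r=least_squares(lambda p:(proj(c,w(p,P))-uv).ravel(),[.52,.12,0],loss='soft_l1')
print(r.x,np.degrees(r.x[2])); print((proj(c,w(r.x,P))-uv).round(2))
print(w(r.x,np.array([[-.01,.0745,.0885],[-.0562,-.0562,.08],[.0562,.0562,.068]])))
np.save('caddy.npy',r.x)
# overlay in side
im=cv2.imread('pics/side0.png'); cs=cam('side')
t=np.linspace(0,2*np.pi,40)
ring=lambda rr,z:[(-10+rr*np.cos(a),74.5+rr*np.sin(a),z) for a in t]
sq=lambda s,z:[(s,s,z),(s,-s,z),(-s,-s,z),(-s,s,z)]
big=cv2.resize(im[170:320,220:400],None,fx=4.4,fy=4.4)
for pts in (ring(33,82.5),ring(33,63.5),sq(50,62),[(62,110,6),(62,-62,6),(-62,-62,6),(-62,110,6)]):
    q=(proj(cs,w(r.x,np.array(pts)/1000))-[220,170]+.5)*4.4
    cv2.polylines(big,[q.astype(int)],True,(0,0,255),1)
for p in ((-56.2,-56.2,80),(56.2,56.2,68)):
    q=(proj(cs,w(r.x,np.array([p])/1000))[0]-[220,170]+.5)*4.4
    cv2.circle(big,tuple(q.astype(int)),3,(255,0,0),-1)
q=[]
cv2.imwrite('pics/side0o.png',big)
E
```

```text
[ 0.52450766  0.12069153 -0.05108713] -2.927076688579934
[[-0.35 -0.57]
 [ 0.58 -0.1 ]
 [-0.25  0.31]
 [-0.18 -1.08]
 [-0.51  0.46]
 [ 0.86  0.04]
 [-0.09  0.8 ]
 [-0.86 -0.08]
 [ 0.02 -0.82]
 [ 1.12  0.82]]
[[0.51832505 0.19560498 0.0885    ]
 [0.46551114 0.0674347  0.08      ]
 [0.58350419 0.17394836 0.068     ]]
```

View pics/side0o.png

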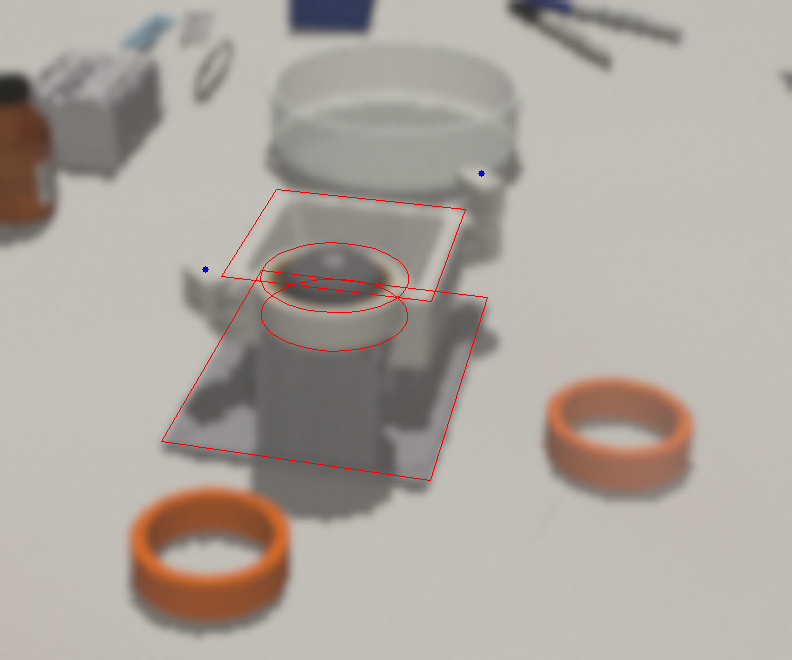

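```bash
cat > plan.py <<'E'
import sys
from h import *
# usage: n rows, target xyz, target yaw
def plan(tgt,yaw,n,st=None):
    st=st or bot.get_state(); p=np.array(st['eef_pos']); y=st['eef_rot'][2]
    dy=(yaw-y+180)%360-180; d=(np.array(tgt)-p)/n
    print('from',p.round(4),np.round(st['eef_rot'],2),'twist/row',round(-dy/n/45,3),'mm/row',np.linalg.norm(d)*1e3)
    for i in range(n):
        a=np.radians(y+dy*i/n); c,s=np.cos(a),np.sin(a)
        print(np.round([(d[0]*c+d[1]*s)/.2,(d[0]*s-d[1]*c)/.2,-d[2]/.2],3).tolist())
if __name__=='__main__':
    a=list(map(float,sys.argv[1:])); plan(a[:3],a[3],int(a[4]))
E
python3 plan.py .519 .196 .15 102 20
```

```text
from [ 0.2411 -0.5489  0.201 ] [-1.7992e+02 -1.0000e-02  2.3710e+01] twist/row -0.087 mm/row 39.8332544499548
[0.138, -0.143, 0.013]
[0.148, -0.133, 0.013]
[0.157, -0.122, 0.013]
[0.165, -0.111, 0.013]
[0.172, -0.1, 0.013]
[0.178, -0.088, 0.013]
[0.184, -0.076, 0.013]
[0.189, -0.063, 0.013]
[0.192, -0.05, 0.013]
[0.195, -0.037, 0.013]
[0.197, -0.023, 0.013]
[0.199, -0.01, 0.013]
[0.199, 0.004, 0.013]
[0.198, 0.018, 0.013]
[0.196, 0.031, 0.013]
[0.194, 0.044, 0.013]
[0.19, 0.057, 0.013]
[0.186, 0.07, 0.013]
[0.181, 0.083, 0.013]
[0.175, 0.095, 0.013]
```

drive_tool(plan=[{"travel":[0.14,-0.14,0],"twist":-0.087,"claw":0},{"travel":[0.15,-0.13,0],"twist":-0.087,"claw":0},{"travel":[0.16,-0.12,0],"twist":-0.087,"claw":0},{"travel":[0.165,-0.11,0],"twist":-0.087,"claw":0},{"travel":[0.17,-0.1,0],"twist":-0.087,"claw":0},{"travel":[0.18,-0.09,0],"twist":-0.087,"claw":0},{"travel":[0.185,-0.075,0],"twist":-0.087,"claw":0},{"travel":[0.19,-0.06,0],"twist":-0.087,"claw":0},{"travel":[0.19,-0.05,0],"twist":-0.087,"claw":0},{"travel":[0.195,-0.04,0],"twist":-0.087,"claw":0}])

```text
clock: 1.15
eef_pos: [0.3821, -0.176, 0.2017]
eef_rot: [180.0, -0.0, 63.0]
wrist_force: [1.4, -0.4, -0.2]
width: 0.0856
```

```bash
python3 plan.py .519 .196 .17 102 10
```

```text
from [ 0.3821 -0.176   0.2017] [180.    -0.    63.01] twist/row -0.087 mm/row 39.76495401578305
[0.197, -0.023, 0.016]
[0.198, -0.01, 0.016]
[0.198, 0.003, 0.016]
[0.197, 0.017, 0.016]
[0.196, 0.03, 0.016]
[0.193, 0.044, 0.016]
[0.19, 0.057, 0.016]
[0.186, 0.069, 0.016]
[0.18, 0.082, 0.016]
[0.175, 0.094, 0.016]
```

Very well behaved; continue to above the roll.

drive_tool(plan=[{"travel":[0.197,-0.023,0.016],"twist":-0.087,"claw":0},{"travel":[0.198,-0.01,0.016],"twist":-0.087,"claw":0},{"travel":[0.198,0.003,0.016],"twist":-0.087,"claw":0},{"travel":[0.197,0.017,0.016],"twist":-0.087,"claw":0},{"travel":[0.196,0.03,0.016],"twist":-0.087,"claw":0},{"travel":[0.193,0.044,0.016],"twist":-0.087,"claw":0},{"travel":[0.19,0.057,0.016],"twist":-0.087,"claw":0},{"travel":[0.186,0.069,0.016],"twist":-0.087,"claw":0},{"travel":[0.18,0.082,0.016],"twist":-0.087,"claw":0},{"travel":[0.175,0.094,0.016],"twist":-0.087,"claw":0}])

```text
clock: 2.15
eef_pos: [0.5195, 0.1959, 0.1693]
eef_rot: [-180.0, 0.0, 102.2]
wrist_force: [0.6, -0.3, 0.9]
width: 0.0854
```

```bash
cat > ov.py <<'E'
from h import *
def w(P):
    p=np.load('caddy.npy'); a=p[2]; P=np.atleast_2d(np.array(P,float))/1000
    return P@np.array([[np.cos(a),-np.sin(a),0],[np.sin(a),np.cos(a),0],[0,0,1]]).T+[p[0],p[1],0]
t=np.linspace(0,2*np.pi,60)
ring=lambda rr,z:[(-10+rr*np.cos(a),74.5+rr*np.sin(a),z) for a in t]
sq=lambda s,z:[(s,s,z),(s,-s,z),(-s,-s,z),(-s,s,z)]
k=2**.5
def tabp(sg,z):
    return [(sg*(a-b)/k,sg*(a+b)/k,z) for a,b in ((70.5,-12),(70.5,12),(86,12),(86,-12))]
def overlay(name,fn,box,s,roll=True,draw=True):
    st=bot.get_state(); im=bot.read_camera(name); c=cam(name,st)
    np.save(fn.replace('.png','.npy'),im)
    x0,y0,x1,y1=box
    big=np.ascontiguousarray(cv2.resize(im[y0:y1,x0:x1,::-1],None,fx=s,fy=s,interpolation=cv2.INTER_CUBIC))
    L=[tabp(-1,80),tabp(1,68),sq(50,62)]
    if roll: L+=[ring(33,82.5),ring(22.5,88.5)]
    if draw:
      for pts in L:
        q=(proj(c,w(pts))-[x0,y0]+.5)*s
        cv2.polylines(big,[q.astype(int)],True,(0,0,255),1)
    cv2.imwrite(fn,big); return st,im,c
E
python3 - <<'E'
from ov import *
st,im,c=overlay('wrist','pics/w1.png',(0,0,560,420),1.4)
print(st['eef_pos'],st['eef_rot'])
E
```

```text
[0.51948617 0.19588051 0.16931165] [-1.79979322e+02  5.54766982e-03  1.02183714e+02]
```

View pics/w1.png

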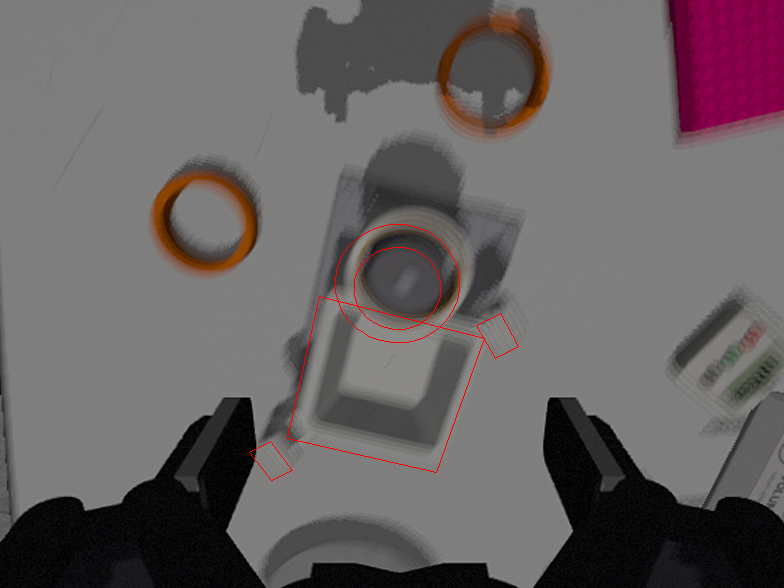

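```bash
python3 - <<'E'
from ov import *
st,im,c=overlay('wrist','pics/w2.png',(180,100,410,350),2.4)
print(st['clock'],st['eef_pos'],st['eef_rot'],abs(st['dq']).max())
E
```

```text
2.2 [0.52006192 0.20069689 0.16826135] [-1.79995204e+02 -1.69779308e-01  1.02539116e+02] 3.6114015863638738
```

View pics/w2.png

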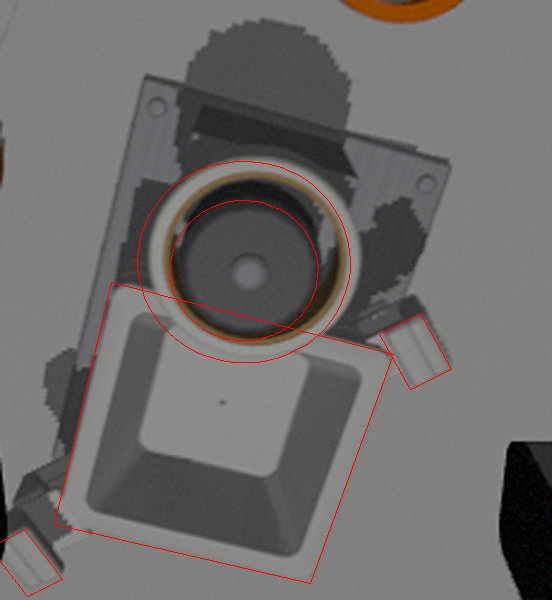

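drive_tool(plan=[{"travel":[0,0,0.05],"twist":0,"claw":0},{"travel":[0,0,0.1],"twist":0,"claw":0},{"travel":[0,0,0.1],"twist":0,"claw":0},{"travel":[0,0,0.05],"twist":0,"claw":0},{"travel":[0,0,0.02],"twist":0,"claw":0},{"travel":[0,0,0],"twist":0,"claw":0},{"travel":[0,0,0],"twist":0,"claw":0},{"travel":[0,0,0],"twist":0,"claw":0},{"travel":[0,0,0],"twist":0,"claw":0},{"travel":[0,0,0],"twist":0,"claw":0}])

```text
clock: 3.25
eef_pos: [0.5197, 0.1943, 0.1064]
eef_rot: [179.9, -0.0, 102.0]
wrist_force: [0.3, -0.4, -0.2]
width: 0.0854
```

```bash
python3 - <<'E'
from ov import *
st,im,c=overlay('wrist','pics/w3.png',(130,80,450,350),2.4)
print(st['clock'],st['eef_pos'],st['eef_rot'],abs(st['dq']).max())
E
python3 plan.py .521 .197 .057 102 5
```

```text
3.25 [0.51971652 0.19434791 0.10635274] [ 1.79947377e+02 -4.50309046e-03  1.02015038e+02] 0.1322050775981346
from [0.5196 0.1943 0.1062] [179.96  -0.   102.02] twist/row 0.0 mm/row 9.856670124467723
[0.002, 0.002, 0.049]
[0.002, 0.002, 0.049]
[0.002, 0.002, 0.049]
[0.002, 0.002, 0.049]
[0.002, 0.002, 0.049]
```

View pics/w3.png

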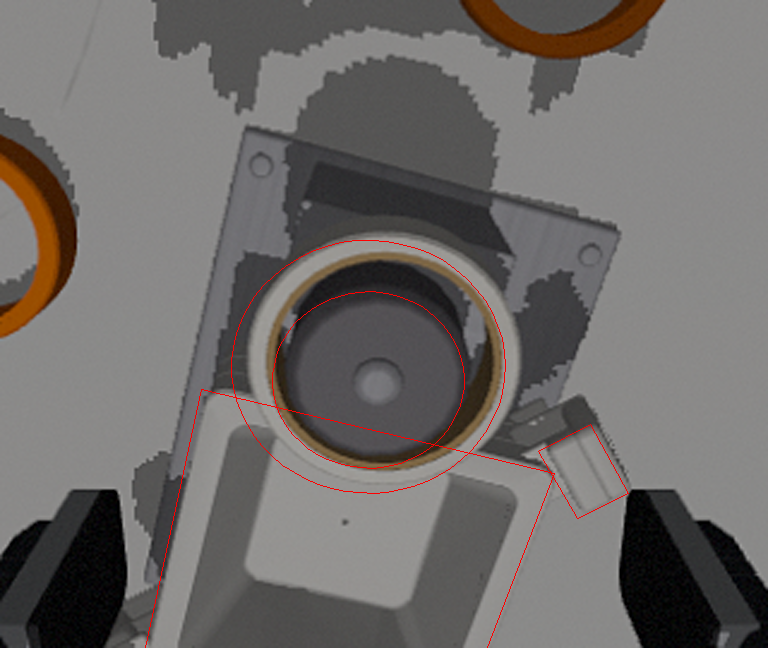

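drive_tool(plan=[{"travel":[0.006,0.002,0.02],"twist":0,"claw":0},{"travel":[0.006,0.002,0.06],"twist":0,"claw":0},{"travel":[0.002,0,0.07],"twist":0,"claw":0},{"travel":[0,0,0.06],"twist":0,"claw":0},{"travel":[0,0,0.03],"twist":0,"claw":0},{"travel":[0,0,0],"twist":0,"claw":0},{"travel":[0,0,0],"twist":0,"claw":0},{"travel":[0,0,0],"twist":0,"claw":0},{"travel":[0,0,0],"twist":0,"claw":0.1},{"travel":[0,0,0],"twist":0,"claw":0.15}], newtons=30)

```text
clock: 4.3
eef_pos: [0.52, 0.1972, 0.0584]
eef_rot: [179.9, -0.0, 102.0]
wrist_force: [0.2, 0.2, -0.3]
width: 0.0728
```

```bash
python3 - <<'E'
from ov import *
st,im,c=overlay('wrist','pics/w4.png',(0,100,560,420),1.4,draw=False)
print(st['clock'],st['eef_pos'],st['width'],st['wrist_force'])
st,im,c=overlay('side','pics/s4.png',(220,150,400,300),4.4,draw=False)
E
```

```text
4.3 [0.51998046 0.19722154 0.0583548 ] 0.0727843079352855 [ 0.23406011  0.17004522 -0.29215749]
```

View pics/w4.png

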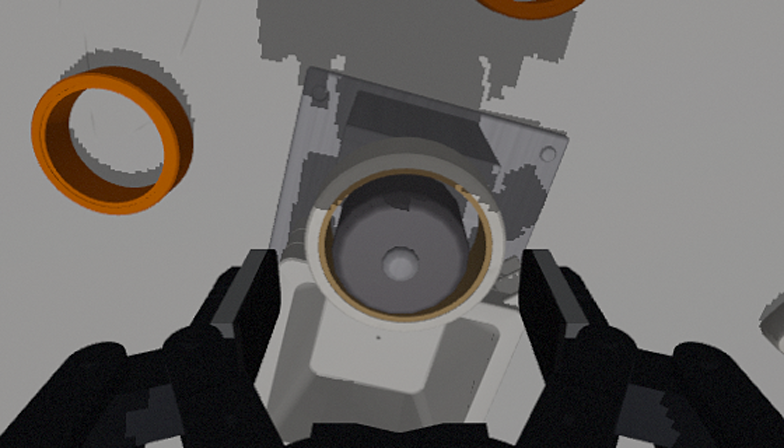

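View pics/s4.png

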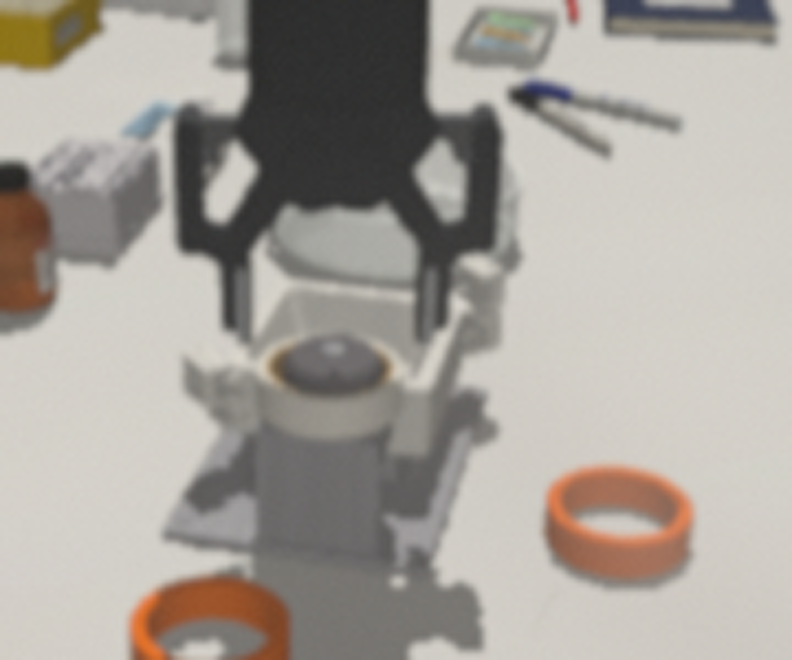

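```bash
python3 - <<'E'
from ov import *
st=bot.get_state(); c=cam('wrist',st)
p=st['eef_pos']; Rt=R.from_euler('xyz',st['eef_rot'],degrees=True).as_matrix()
cs=cam('side')
for dz in (0,-.008,-.012,-.02):
  for sy in (-1,1):
    for sx in (-.011,.011):
      P=p+Rt@[sx,sy*.0364,dz]; print(dz,sy,sx,P.round(3),'wrist',((proj(c,P)[0]-[0,100])*1.4).round(),'side',((proj(cs,P)[0]-[220,150])*4.4).round())
E
```

```text
0 -1 -0.011 [0.486 0.179 0.058] wrist [303. 244.] side [407. 399.]
0 -1 0.011 [0.482 0.2   0.058] wrist [299. 191.] side [411. 423.]
0 1 -0.011 [0.558 0.194 0.058] wrist [495. 244.] side [248. 400.]
0 1 0.011 [0.553 0.215 0.058] wrist [499. 191.] side [247. 424.]
-0.008 -1 -0.011 [0.486 0.179 0.066] wrist [299. 255.] side [408. 384.]
-0.008 -1 0.011 [0.482 0.2   0.066] wrist [295. 200.] side [411. 407.]
-0.008 1 -0.011 [0.558 0.194 0.066] wrist [499. 255.] side [248. 384.]
-0.008 1 0.011 [0.553 0.215 0.066] wrist [503. 200.] side [247. 408.]
-0.012 -1 -0.011 [0.486 0.179 0.07 ] wrist [297. 261.] side [408. 376.]
-0.012 -1 0.011 [0.482 0.2   0.07 ] wrist [293. 204.] side [411. 400.]
-0.012 1 -0.011 [0.558 0.194 0.07 ] wrist [501. 261.] side [247. 377.]
-0.012 1 0.011 [0.553 0.215 0.07 ] wrist [505. 204.] side [247. 400.]
-0.02 -1 -0.011 [0.486 0.179 0.078] wrist [293. 273.] side [408. 360.]
-0.02 -1 0.011 [0.482 0.2   0.078] wrist [288. 215.] side [412. 384.]
-0.02 1 -0.011 [0.558 0.194 0.078] wrist [505. 273.] side [247. 361.]
-0.02 1 0.011 [0.553 0.215 0.078] wrist [510. 215.] side [247. 384.]
```

drive_tool(plan=[{"travel":[0,0,0.01],"twist":0,"claw":0.1},{"travel":[0,0,0.02],"twist":0,"claw":0.1},{"travel":[0,0,0.02],"twist":0,"claw":0.1},{"travel":[0,0,0.02],"twist":0,"claw":0.1},{"travel":[0,0,0.01],"twist":0,"claw":0.1},{"travel":[0,0,0],"twist":0,"claw":0.1},{"travel":[0,0,0],"twist":0,"claw":0.1},{"travel":[0,0,0],"twist":0,"claw":0.1},{"travel":[0,0,0],"twist":0,"claw":0.1},{"travel":[0,0,0],"twist":0,"claw":0.1}])

```text
clock: 5.4
eef_pos: [0.5197, 0.1971, 0.042]
eef_rot: [180.0, -0.0, 102.0]
wrist_force: [0.2, 0.2, -0.5]
width: 0.0767
```

```bash
python3 - <<'E'
from ov import *
st,im,c=overlay('wrist','pics/w5.png',(0,100,560,420),1.4,draw=False)
print(st['clock'],st['eef_pos'],st['width'],st['wrist_force'])
st,im,c=overlay('side','pics/s5.png',(220,150,400,300),4.4,draw=False)
E
```

```text
5.4 [0.51970347 0.19714336 0.04197062] 0.07667363542112951 [ 0.24158304  0.22047026 -0.52513006]
```

View pics/w5.png

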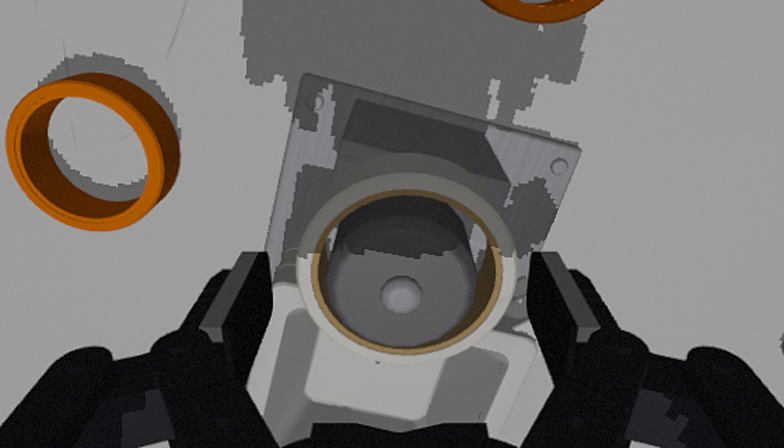

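View pics/s5.png

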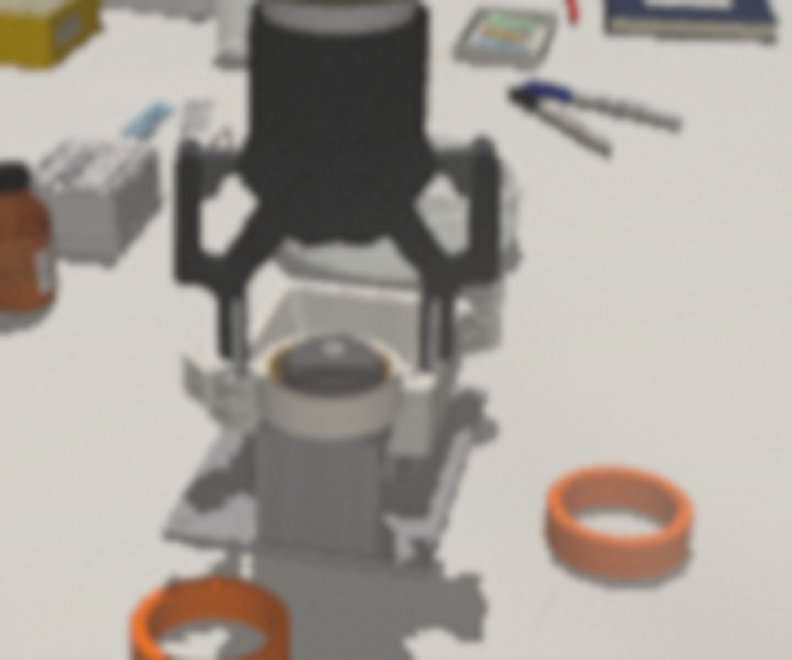

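drive_tool(plan=[{"travel":[0,0,0.01],"twist":0,"claw":0.1},{"travel":[0,0,0.02],"twist":0,"claw":0.1},{"travel":[0,0,0.02],"twist":0,"claw":0.1},{"travel":[0,0,0.02],"twist":0,"claw":0.1},{"travel":[0,0,0],"twist":0,"claw":0.1},{"travel":[0,0,0],"twist":0,"claw":0.1},{"travel":[0,0,0],"twist":0,"claw":0.2},{"travel":[0,0,0],"twist":0,"claw":0.4},{"travel":[0,0,0],"twist":0,"claw":0.5},{"travel":[0,0,0],"twist":0,"claw":0.5}], newtons=30)

```text
clock: 6.5
eef_pos: [0.5201, 0.1972, 0.0284]
eef_rot: [179.9, -0.0, 102.0]
wrist_force: [-0.8, -0.3, 4.1]
width: 0.0644
```

```bash
python3 - <<'E'
from ov import *
st,im,c=overlay('wrist','pics/w6.png',(0,100,560,420),1.4,draw=False)
print(st['clock'],st['eef_pos'],st['width'],st['wrist_force'])
st,im,c=overlay('side','pics/s6.png',(220,150,400,300),4.4,draw=False)
E
```

```text
6.5 [0.52009546 0.19723591 0.02839999] 0.06436134695510846 [-0.75937539 -0.31528072  4.12097016]
```

View pics/w6.png

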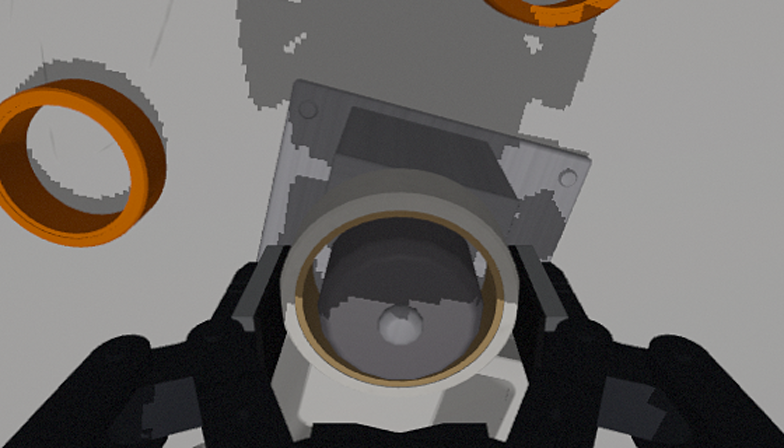

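View pics/s6.png

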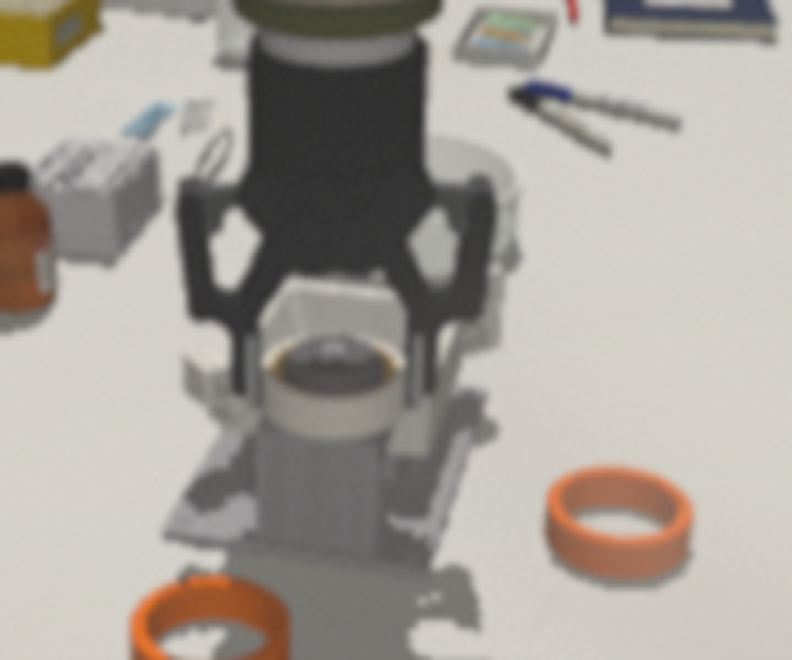

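drive_tool(plan=[{"travel":[0,0,0],"twist":0,"claw":0.5},{"travel":[0,0,-0.01],"twist":0,"claw":0.5},{"travel":[0,0,-0.03],"twist":0,"claw":0.5},{"travel":[0,0,-0.05],"twist":0,"claw":0.5},{"travel":[0,0,-0.06],"twist":0,"claw":0.5},{"travel":[0,0,-0.06],"twist":0,"claw":0.5},{"travel":[0,0,-0.05],"twist":0,"claw":0.5},{"travel":[0,0,-0.03],"twist":0,"claw":0.5},{"travel":[0,0,-0.01],"twist":0,"claw":0.5},{"travel":[0,0,0],"twist":0,"claw":0.5}])

```text
clock: 7.6
eef_pos: [0.5197, 0.1971, 0.0881]
eef_rot: [180.0, -0.0, 102.0]
wrist_force: [0.5, -0.4, -0.7]
width: 0.0645
```

```bash
python3 - <<'E'
from ov import *
st,im,c=overlay('side','pics/s7.png',(220,130,400,280),4.4,draw=False)
print(st['clock'],st['eef_pos'],st['width'],st['wrist_force'])
E
python3 plan.py .42 .30 .085 102 8
```

```text
7.6 [0.51968903 0.19711221 0.08805645] 0.06451982718855966 [ 0.50101807 -0.38267579 -0.67209633]
from [0.5194 0.197  0.0876] [-179.98    0.    102.01] twist/row 0.0 mm/row 17.893428196406333
[0.076, -0.047, 0.002]
[0.076, -0.047, 0.002]
[0.076, -0.047, 0.002]
[0.076, -0.047, 0.002]
[0.076, -0.047, 0.002]
[0.076, -0.047, 0.002]
[0.076, -0.047, 0.002]
[0.076, -0.047, 0.002]
```

View pics/s7.png

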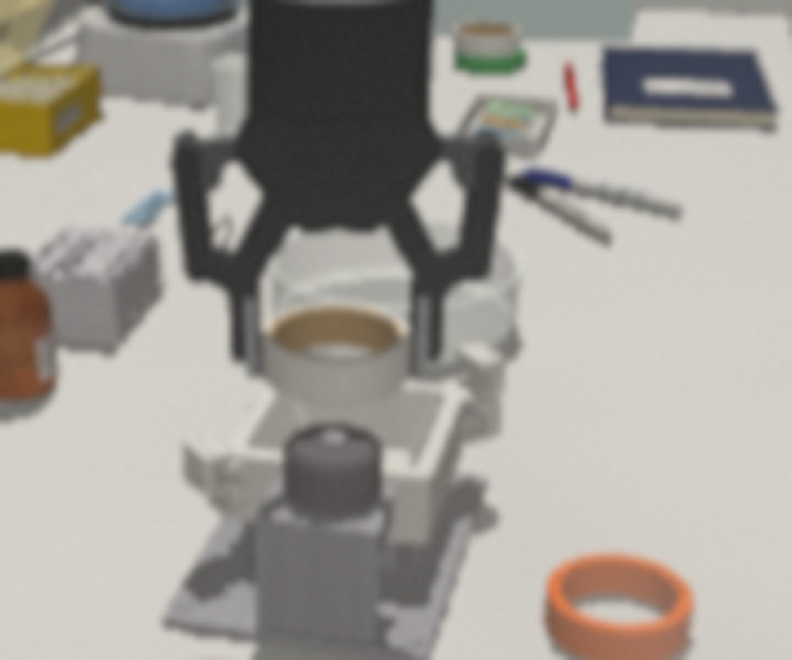

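drive_tool(plan=[{"travel":[0.03,-0.02,0],"twist":0,"claw":0.5},{"travel":[0.07,-0.045,0],"twist":0,"claw":0.5},{"travel":[0.1,-0.06,0],"twist":0,"claw":0.5},{"travel":[0.12,-0.07,0],"twist":0,"claw":0.5},{"travel":[0.12,-0.075,0],"twist":0,"claw":0.5},{"travel":[0.09,-0.055,0.05],"twist":0,"claw":0.5},{"travel":[0.05,-0.035,0.1],"twist":0,"claw":0.5},{"travel":[0.02,-0.015,0.1],"twist":0,"claw":0.5},{"travel":[0,0,0.1],"twist":0,"claw":0.5},{"travel":[0,0,0.08],"twist":0,"claw":0.5}])

```text
clock: 8.65
eef_pos: [0.4191, 0.2994, 0.0002]
eef_rot: [-179.9, 0.0, 102.1]
wrist_force: [0.4, -0.0, 0.1]
width: 0.0643
```

drive_tool(plan=[{"travel":[0,0,0.06],"twist":0,"claw":0.5},{"travel":[0,0,0.03],"twist":0,"claw":0.5},{"travel":[0,0,0],"twist":0,"claw":0.5},{"travel":[0,0,0],"twist":0,"claw":0.5},{"travel":[0,0,0],"twist":0,"claw":0.5},{"travel":[0,0,0],"twist":0,"claw":0.5},{"travel":[0,0,0],"twist":0,"claw":0.5},{"travel":[0,0,0],"twist":0,"claw":0.5},{"travel":[0,0,0],"twist":0,"claw":0.5},{"travel":[0,0,0],"twist":0,"claw":0.5}])

```text
clock: 9.65
eef_pos: [0.4212, 0.2988, -0.0162]
eef_rot: [-180.0, 0.0, 102.0]
wrist_force: [-0.4, 0.5, -0.1]
width: 0.0645
```

```bash
python3 - <<'E'
from ov import *
st,im,c=overlay('side','pics/s8.png',(200,200,400,350),3.9,draw=False)
print(st['clock'],st['eef_pos'],st['width'],st['wrist_force'])
E
```

```text
9.65 [ 0.42124732  0.29884495 -0.01619283] 0.06452796111410077 [-0.37929646  0.45449463 -0.06867779]
```

View pics/s8.png

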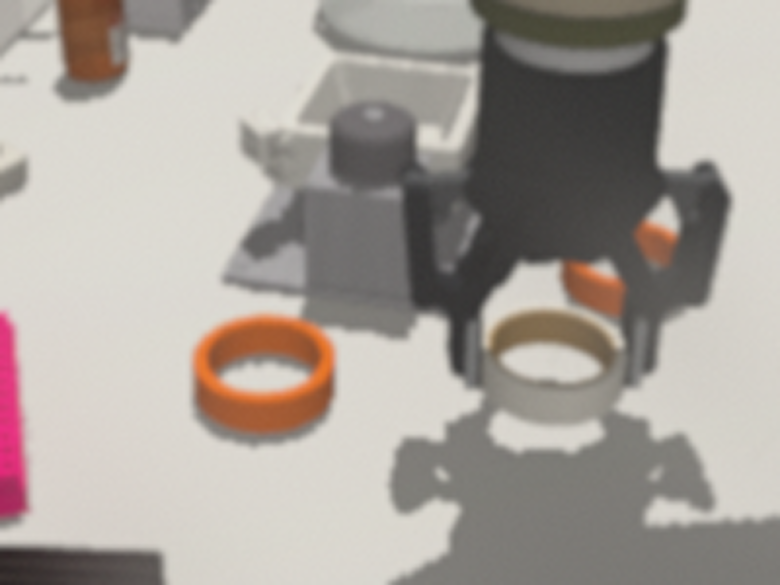

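drive_tool(plan=[{"travel":[0,0,0.02],"twist":0,"claw":0.5},{"travel":[0,0,0.03],"twist":0,"claw":0.5},{"travel":[0,0,0.02],"twist":0,"claw":0.5},{"travel":[0,0,0.01],"twist":0,"claw":0.5},{"travel":[0,0,0.005],"twist":0,"claw":0.5},{"travel":[0,0,0.003],"twist":0,"claw":0.5},{"travel":[0,0,0],"twist":0,"claw":0.5},{"travel":[0,0,0],"twist":0,"claw":0.5},{"travel":[0,0,0],"twist":0,"claw":0.5},{"travel":[0,0,0],"twist":0,"claw":0.5}])

```text
clock: 10.7
eef_pos: [0.4214, 0.299, -0.0336]
eef_rot: [180.0, -0.0, 102.0]
wrist_force: [0.8, -0.9, -1.1]
width: 0.0641
```

```bash
python3 - <<'E'
from ov import *
st,im,c=overlay('side','pics/s9.png',(200,200,400,350),3.9,draw=False)
print(st['clock'],st['eef_pos'],st['width'],st['wrist_force'])
E
```

```text
10.7 [ 0.4213817   0.29895373 -0.03362853] 0.06413549934526629 [ 0.77051326 -0.86156163 -1.07650203]
```

View pics/s9.png

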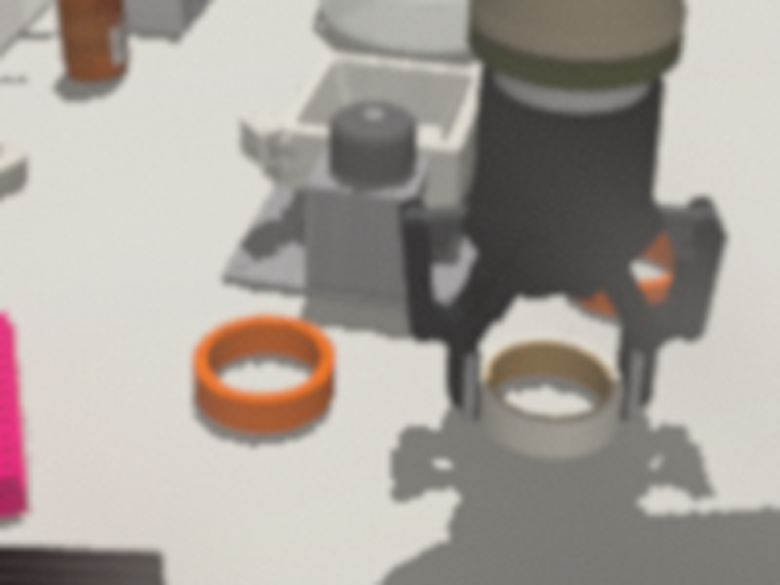

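drive_tool(plan=[{"travel":[0,0,0.006],"twist":0,"claw":0.5},{"travel":[0,0,0],"twist":0,"claw":0.5},{"travel":[0,0,0],"twist":0,"claw":0.15},{"travel":[0,0,0],"twist":0,"claw":0.1},{"travel":[0,0,0],"twist":0,"claw":0},{"travel":[0,0,0],"twist":0,"claw":0},{"travel":[0,0,0],"twist":0,"claw":0},{"travel":[0,0,-0.02],"twist":0,"claw":0},{"travel":[0,0,-0.08],"twist":0,"claw":0},{"travel":[0,0,-0.15],"twist":0,"claw":0}])

```text
clock: 11.75
eef_pos: [0.4191, 0.2977, 0.0134]
eef_rot: [-179.7, 0.1, 102.0]
wrist_force: [-0.2, 0.2, -0.6]
width: 0.0856
```

```bash
python3 - <<'E'
from ov import *
st,im,c=overlay('side','pics/s10.png',(200,200,400,350),3.9,draw=False)
print(st['clock'],st['eef_pos'],st['width'],st['wrist_force'])
E
```

```text
11.75 [0.41914558 0.29765052 0.01343001] 0.08564722270324514 [-0.22778315  0.22848575 -0.60793881]
```

View pics/s10.png

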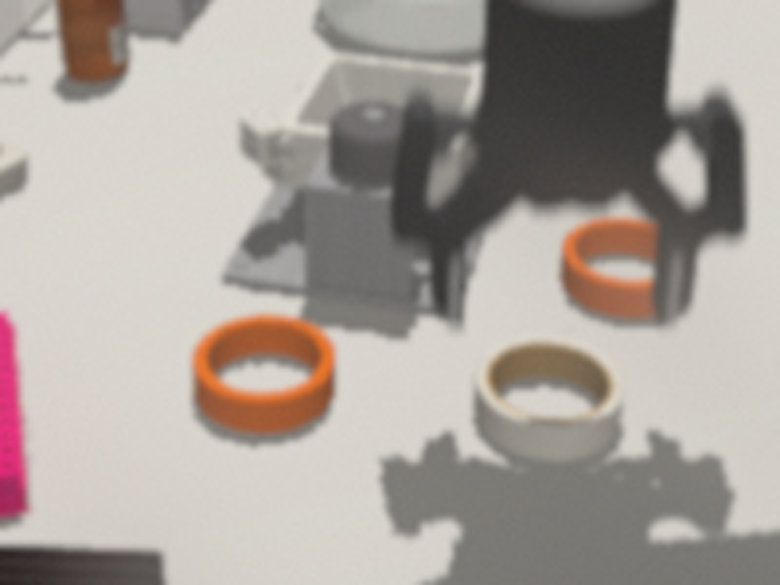

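drive_tool(plan=[{"travel":[0,0,-0.2],"twist":0,"claw":0},{"travel":[0,0,-0.2],"twist":0,"claw":0},{"travel":[0,0,-0.2],"twist":0,"claw":0},{"travel":[0,0,-0.1],"twist":0,"claw":0},{"travel":[0,0,0],"twist":-0.1,"claw":0.2},{"travel":[0,0,0],"twist":-0.15,"claw":0.3},{"travel":[0,0,0],"twist":-0.17,"claw":0.3},{"travel":[0,0,0],"twist":-0.15,"claw":0.3},{"travel":[0,0,0],"twist":-0.1,"claw":0.3},{"travel":[0,0,0],"twist":0,"claw":0.3}])

```text
clock: 12.8
eef_pos: [0.4213, 0.2989, 0.1553]
eef_rot: [180.0, 0.0, 132.2]
wrist_force: [0.1, 0.3, 0.4]
width: 0.0599
```

```bash
python3 plan.py .467 .069 .145 132.1 8
```

```text
from [0.4213 0.2989 0.1553] [179.97   0.   132.23] twist/row 0.0 mm/row 29.329662146786887
[-0.126, -0.075, 0.006]
[-0.126, -0.075, 0.006]
[-0.126, -0.075, 0.006]
[-0.126, -0.075, 0.006]
[-0.126, -0.075, 0.006]
[-0.126, -0.075, 0.006]
[-0.126, -0.075, 0.006]
[-0.126, -0.075, 0.006]
```

drive_tool(plan=[{"travel":[-0.06,-0.036,0],"twist":0,"claw":0.3},{"travel":[-0.14,-0.083,0],"twist":0,"claw":0.3},{"travel":[-0.2,-0.119,0],"twist":0,"claw":0.3},{"travel":[-0.2,-0.119,0],"twist":0,"claw":0.3},{"travel":[-0.19,-0.113,0],"twist":0,"claw":0.3},{"travel":[-0.14,-0.083,0],"twist":0,"claw":0.3},{"travel":[-0.06,-0.036,0],"twist":0,"claw":0.3},{"travel":[-0.018,-0.011,0],"twist":0,"claw":0.3},{"travel":[0,0,0],"twist":0,"claw":0.3},{"travel":[0,0,0],"twist":0,"claw":0.3}])

```text
clock: 13.8
eef_pos: [0.4674, 0.0699, 0.155]
eef_rot: [180.0, -0.0, 132.2]
wrist_force: [0.0, 0.4, -0.1]
width: 0.0598
```

```bash
python3 - <<'E'
from ov import *
st,im,c=overlay('wrist','pics/w11.png',(0,100,560,420),1.4,roll=False)
print(st['clock'],st['eef_pos'],st['eef_rot'],abs(st['dq']).max(),st['width'])
st,im,c=overlay('wrist','pics/w11b.png',(160,100,440,320),2.8,roll=False)
print(st['clock'],st['eef_pos'],st['eef_rot'],abs(st['dq']).max(),st['width'])
E
```

```text
13.8 [0.46738993 0.06990862 0.15496146] [ 1.79989831e+02 -2.84219530e-02  1.32188401e+02] 0.6145330425453484 0.05975936998879721
13.85 [0.46735374 0.07006311 0.15490353] [ 1.79996700e+02 -2.70646467e-02  1.32226696e+02] 0.32928355648862456 0.05965267796828345
```

View pics/w11.png

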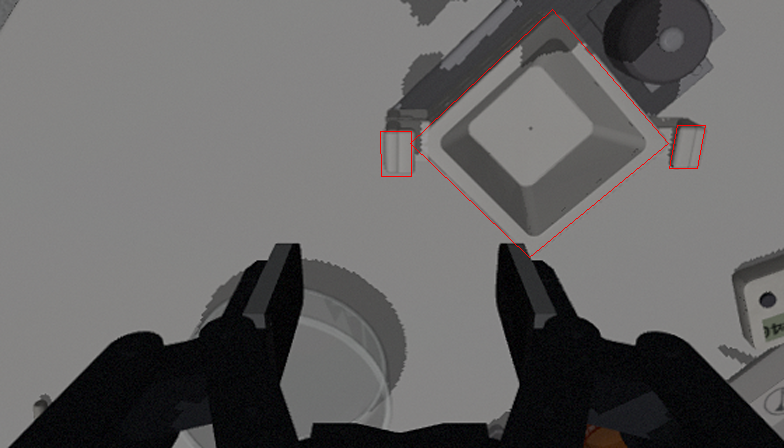

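View pics/w11b.png

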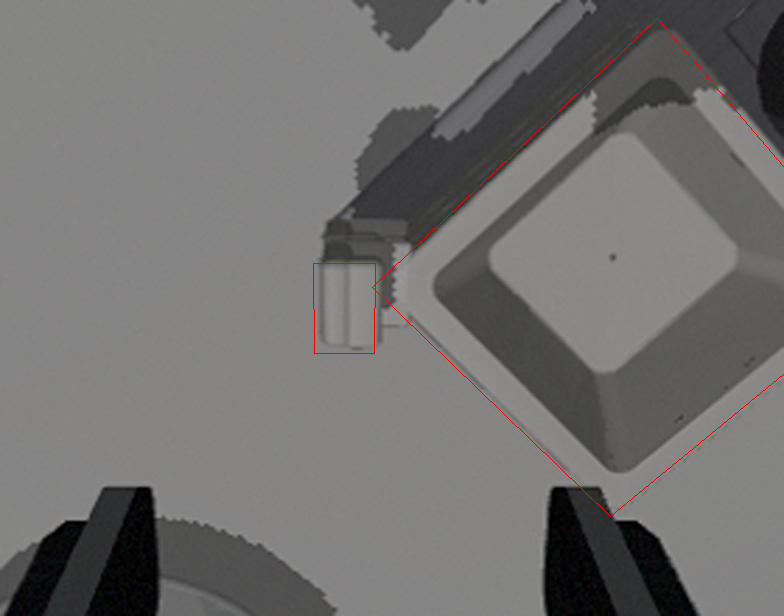

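drive_tool(plan=[{"travel":[-0.003,0,0.03],"twist":0,"claw":0.4},{"travel":[0,0,0.08],"twist":0,"claw":0.5},{"travel":[0,0,0.11],"twist":0,"claw":0.6},{"travel":[0,0,0.11],"twist":0,"claw":0.6},{"travel":[0,0,0.09],"twist":0,"claw":0.6},{"travel":[0,0,0.05],"twist":0,"claw":0.6},{"travel":[0,0,0.01],"twist":0,"claw":0.6},{"travel":[0,0,0],"twist":0,"claw":0.6},{"travel":[0,0,0],"twist":0,"claw":0.6},{"travel":[0,0,0],"twist":0,"claw":0.6}], newtons=30)

```text
clock: 14.9
eef_pos: [0.4689, 0.0685, 0.0601]
eef_rot: [179.9, 0.1, 132.2]
wrist_force: [0.7, -0.7, 0.6]
width: 0.034
```

```bash
cat > look.py <<'E'
import sys
from ov import *
n=sys.argv[1]
st,im,c=overlay('wrist',f'pics/w{n}.png',(130,100,430,325),2.6,draw=False)
print(st['clock'],st['eef_pos'].round(4),st['eef_rot'].round(2),st['width'].round(4),st['wrist_force'].round(2))
st,im,c=overlay('side',f'pics/s{n}.png',(240,150,400,270),4.9,draw=False)
E
python3 look.py 12
```

```text
Traceback (most recent call last):
  File "look.py", line 5, in <module>
    print(st['clock'],st['eef_pos'].round(4),st['eef_rot'].round(2),st['width'].round(4),st['wrist_force'].round(2))
                                                                    ^^^^^^^^^^^^^^^^^
AttributeError: 'float' object has no attribute 'round'
```

View pics/w12.png

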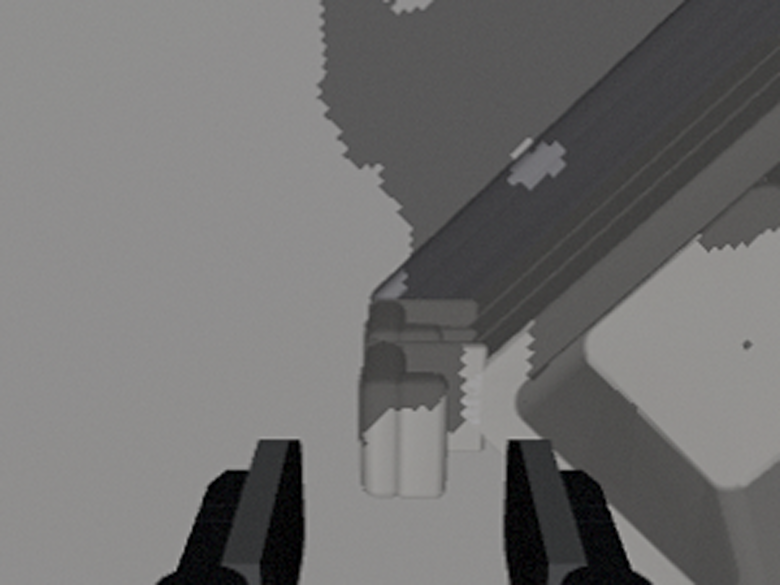

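drive_tool(plan=[{"travel":[0.006,0,0],"twist":0,"claw":0.6},{"travel":[0.005,0,0.01],"twist":0,"claw":0.6},{"travel":[0,0,0.02],"twist":0,"claw":0.6},{"travel":[0,0,0.025],"twist":0,"claw":0.6},{"travel":[0,0,0.02],"twist":0,"claw":0.6},{"travel":[0,0,0.01],"twist":0,"claw":0.6},{"travel":[0,0,0],"twist":0,"claw":0.6},{"travel":[0,0,0],"twist":0,"claw":0.6},{"travel":[0,0,0],"twist":0,"claw":0.6},{"travel":[0,0,0],"twist":0,"claw":0.6}], newtons=30)

```text
clock: 15.95
eef_pos: [0.4667, 0.0701, 0.0422]
eef_rot: [180.0, 0.0, 132.2]
wrist_force: [-0.7, 1.0, -1.0]
width: 0.0343
```

```bash
sed -i "s/st\['width'\].round(4)/round(st['width'],4)/" look.py; python3 look.py 13
```

```text
15.95 [0.4667 0.0701 0.0422] [1.7998e+02 1.0000e-02 1.3216e+02] 0.0343 [-0.72  1.01 -0.96]
```

View pics/w13.png

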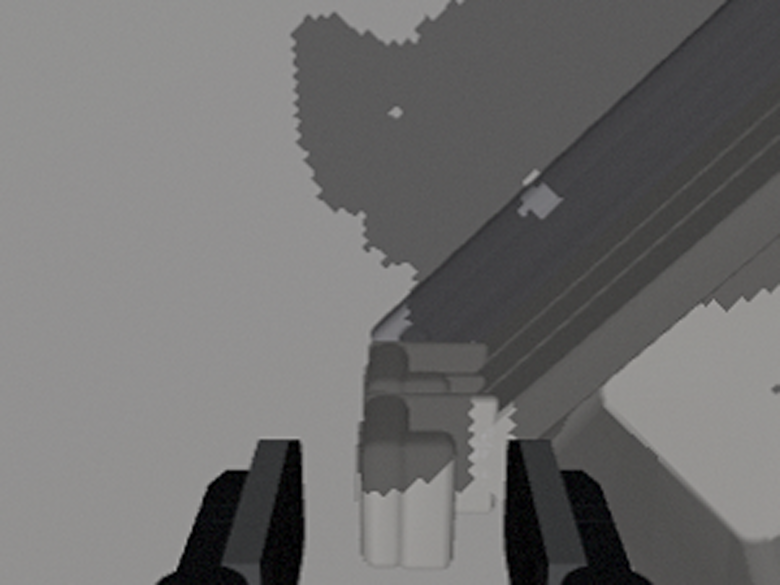

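View pics/s13.png

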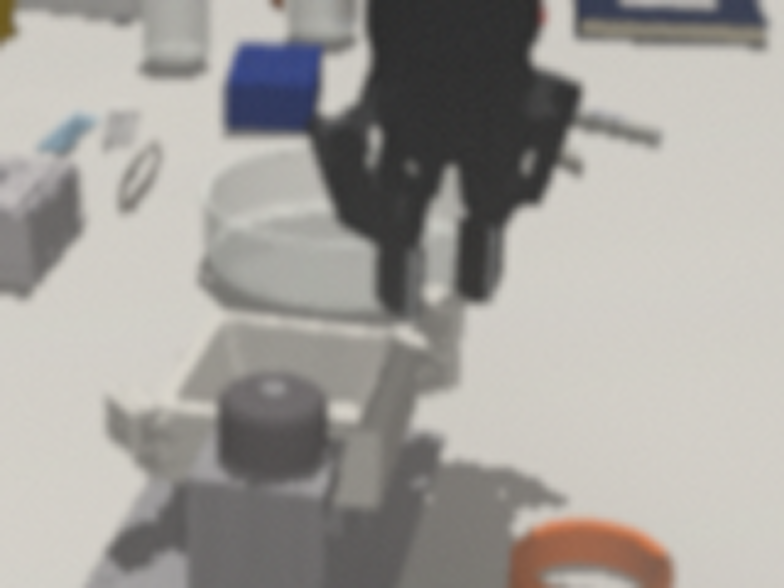

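drive_tool(plan=[{"travel":[0,0,0],"twist":0,"claw":0.7},{"travel":[0,0,0],"twist":0,"claw":0.8},{"travel":[0,0,0],"twist":0,"claw":0.9},{"travel":[0,0,0],"twist":0,"claw":0.95},{"travel":[0,0,0],"twist":0,"claw":0.95},{"travel":[0,0,0],"twist":0,"claw":0.95},{"travel":[0,0,0],"twist":0,"claw":0.95},{"travel":[0,0,0],"twist":0,"claw":0.95},{"travel":[0,0,0],"twist":0,"claw":0.95},{"travel":[0,0,0],"twist":0,"claw":0.95}], newtons=30)

```text
clock: 17.05
eef_pos: [0.4666, 0.0701, 0.0421]
eef_rot: [180.0, 0.0, 132.2]
wrist_force: [-0.2, -0.4, 2.1]
width: 0.0143
```

```bash
python3 look.py 14
```

```text
17.05 [0.4666 0.0701 0.0421] [179.99   0.   132.16] 0.0143 [-0.2  -0.41  2.1 ]
```

View pics/w14.png

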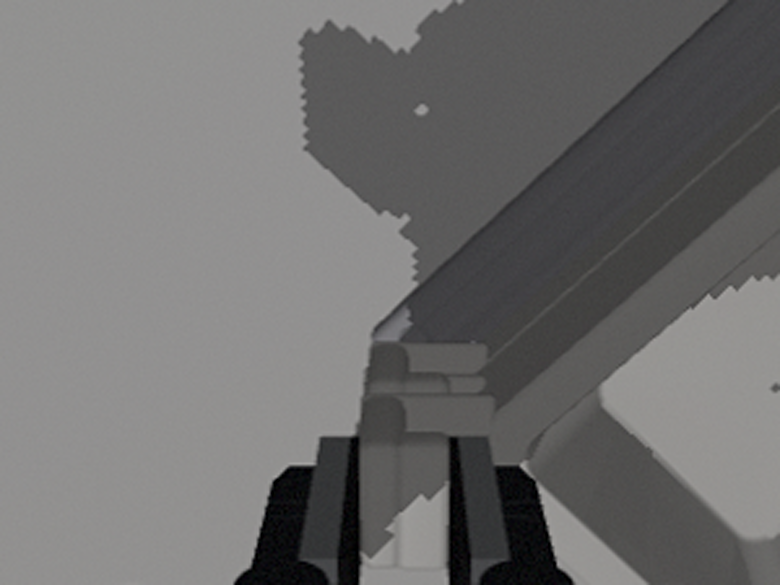

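View pics/s14.png

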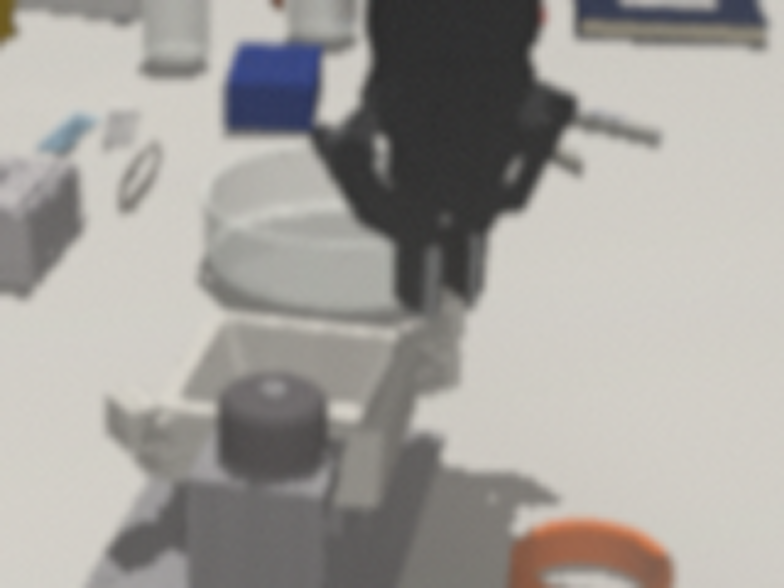

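drive_tool(plan=[{"travel":[0,0,0],"twist":0,"claw":0.95},{"travel":[0,0,0],"twist":0,"claw":0.95},{"travel":[0,0,-0.01],"twist":0,"claw":0.95},{"travel":[0,0,-0.01],"twist":0,"claw":0.95},{"travel":[0,0,-0.01],"twist":0,"claw":0.95},{"travel":[0,0,-0.01],"twist":0,"claw":0.95},{"travel":[0,0,0],"twist":0,"claw":0.95},{"travel":[0,0,0],"twist":0,"claw":0.95},{"travel":[0,0,0],"twist":0,"claw":0.95},{"travel":[0,0,0],"twist":0,"claw":0.95}], newtons=20)

```text
clock: 18.15
eef_pos: [0.4665, 0.0701, 0.0499]
eef_rot: [-180.0, -0.0, 132.2]
wrist_force: [-0.1, 1.3, 0.5]
width: 0.0142
```

```bash
python3 look.py 15
```

```text
18.15 [0.4665 0.0701 0.0499] [-1.8000e+02 -1.0000e-02  1.3216e+02] 0.0142 [-0.06  1.33  0.54]
```

View pics/s15.png

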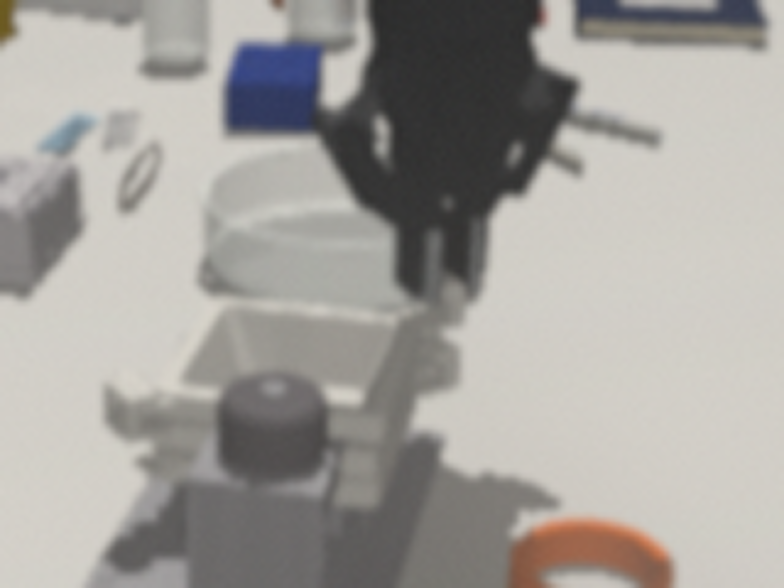

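View pics/w15.png

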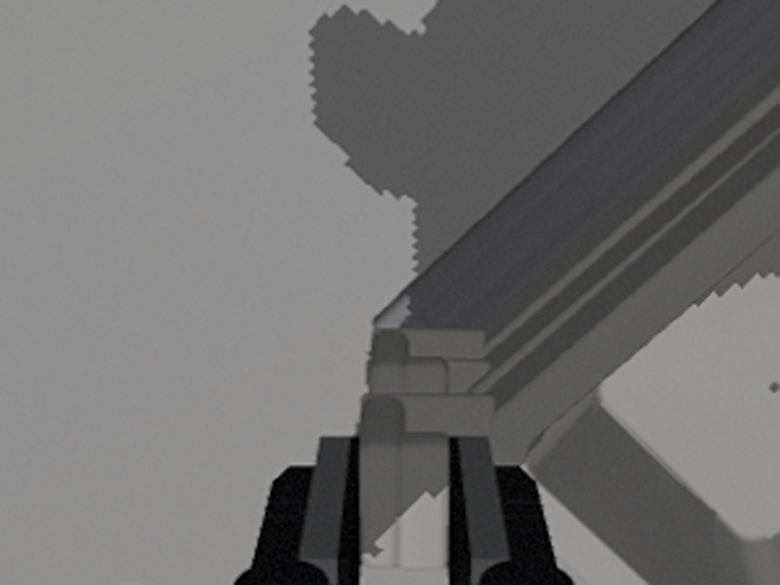

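drive_tool(plan=[{"travel":[0,0,-0.005],"twist":0,"claw":0.95},{"travel":[0,0,-0.005],"twist":0,"claw":0.95},{"travel":[0,0,-0.005],"twist":0,"claw":0.95},{"travel":[0,0,-0.005],"twist":0,"claw":0.95},{"travel":[0,0,-0.005],"twist":0,"claw":0.95},{"travel":[0,0,-0.005],"twist":0,"claw":0.95},{"travel":[0,0,0],"twist":0,"claw":0.95},{"travel":[0,0,0],"twist":0,"claw":0.95},{"travel":[0,0,0],"twist":0,"claw":0.95},{"travel":[0,0,0],"twist":0,"claw":0.95}])

```text
clock: 19.25
eef_pos: [0.4665, 0.0701, 0.0559]
eef_rot: [-180.0, -0.0, 132.2]
wrist_force: [0.3, -0.4, -0.3]
width: 0.0145
```

```bash
python3 look.py 16
```

```text
19.25 [0.4665 0.0701 0.0559] [-180.     -0.    132.16] 0.0145 [ 0.3  -0.39 -0.33]
```

View pics/s16.png

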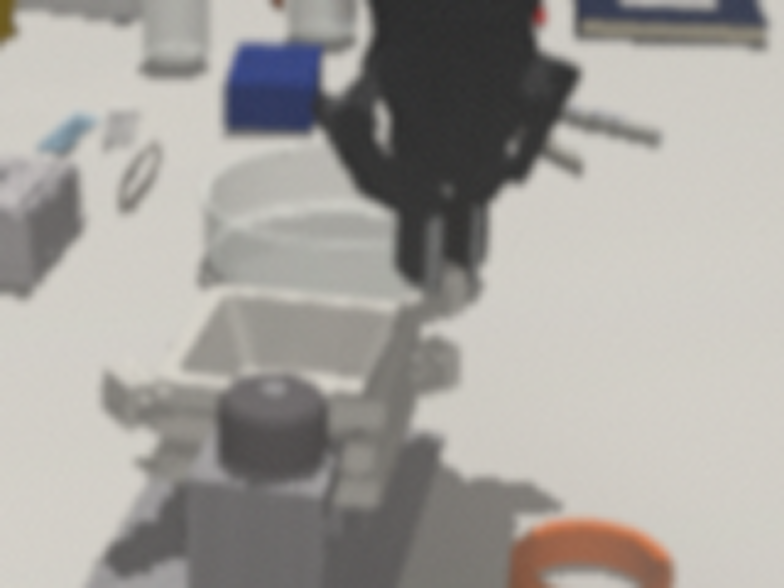

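View pics/w16.png

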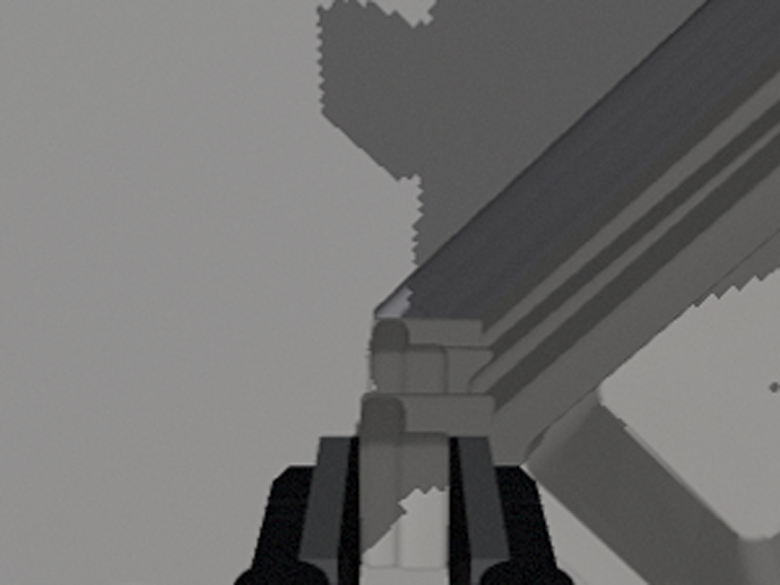

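```bash
python3 - <<'E'
from ov import *
c=cam('side')
a=(proj(c,w([(60,60,68),(60,60,78),(60,60,88)]))-[240,150])*4.9; print(a)
b=[np.load(f'pics/s{i}.npy')[215:250,255:300] for i in (14,15,16)]
big=np.hstack([cv2.resize(x[:,:,::-1],None,fx=5.8,fy=14,interpolation=cv2.INTER_CUBIC) for x in b]); cv2.imwrite('pics/cmp16.png',big)
# template shift measure via phase / matchTemplate
g=[cv2.cvtColor(np.load(f'pics/s{i}.npy'),cv2.COLOR_RGB2GRAY).astype('float32') for i in (14,15,16)]
t=cv2.resize(g[0][226:240,258:275],None,fx=8,fy=8,interpolation=cv2.INTER_CUBIC)
for k in range(3):
    s=cv2.resize(g[k][215:248,252:282],None,fx=8,fy=8,interpolation=cv2.INTER_CUBIC)
    r=cv2.matchTemplate(s,t,cv2.TM_CCOEFF_NORMED); _,m,_,l=cv2.minMaxLoc(r); print(m,l[0]/8,l[1]/8)
E
```

```text
[[116.82746277 398.80306636]
 [116.22097816 377.57314555]
 [115.60864219 356.11242213]]
0.9998284578323364 6.0 11.0
0.9919710755348206 5.75 8.625
0.984733521938324 5.5 5.75
```

View pics/cmp16.png

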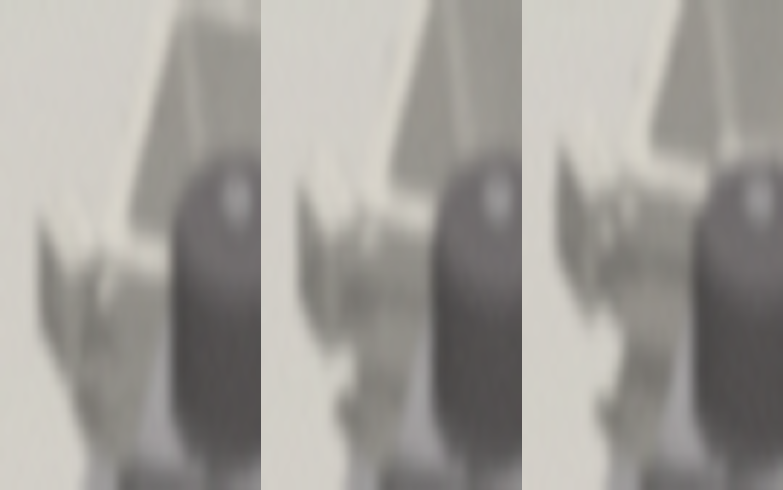

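drive_tool(plan=[{"travel":[0,0,-0.004],"twist":0,"claw":0.95},{"travel":[0,0,0],"twist":0,"claw":0.95},{"travel":[0,0,0],"twist":0,"claw":0.95},{"travel":[0,0,0],"twist":0,"claw":0.95},{"travel":[0,0,-0.006],"twist":0,"claw":0.95},{"travel":[0,0,-0.008],"twist":0,"claw":0.95},{"travel":[0,0,-0.006],"twist":0,"claw":0.95},{"travel":[0,0,0],"twist":0,"claw":0.95},{"travel":[0,0,0],"twist":0,"claw":0.95},{"travel":[0,0,0],"twist":0,"claw":0.95}])

```text
clock: 20.35
eef_pos: [0.4665, 0.0701, 0.0608]
eef_rot: [180.0, -0.0, 132.2]
wrist_force: [-0.8, -0.0, 0.7]
width: 0.0143
```

drive_tool(plan=[{"travel":[0,-0.005,0],"twist":0,"claw":0.95},{"travel":[0,-0.01,0],"twist":0,"claw":0.95},{"travel":[0,-0.01,0],"twist":0,"claw":0.95},{"travel":[0,-0.01,0],"twist":0,"claw":0.95},{"travel":[0,-0.005,0],"twist":0,"claw":0.95},{"travel":[0,0,0],"twist":0,"claw":0.95},{"travel":[0,0,0],"twist":0,"claw":0.95},{"travel":[0,0,0],"twist":0,"claw":0.95},{"travel":[0,0,0],"twist":0,"claw":0.95},{"travel":[0,0,0],"twist":0,"claw":0.95}])

```text
clock: 21.35
eef_pos: [0.4607, 0.0647, 0.0608]
eef_rot: [180.0, 0.0, 132.2]
wrist_force: [-0.4, -0.3, 0.7]
width: 0.0145
```

```bash
python3 look.py 17
```

```text
21.35 [0.4607 0.0647 0.0608] [180.     0.   132.16] 0.0145 [-0.45 -0.32  0.65]
```

View pics/s17.png

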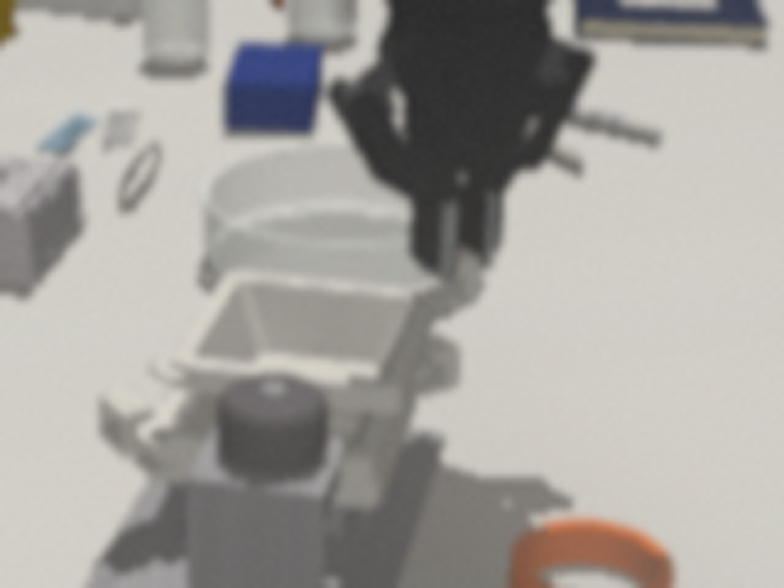

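View pics/w17.png

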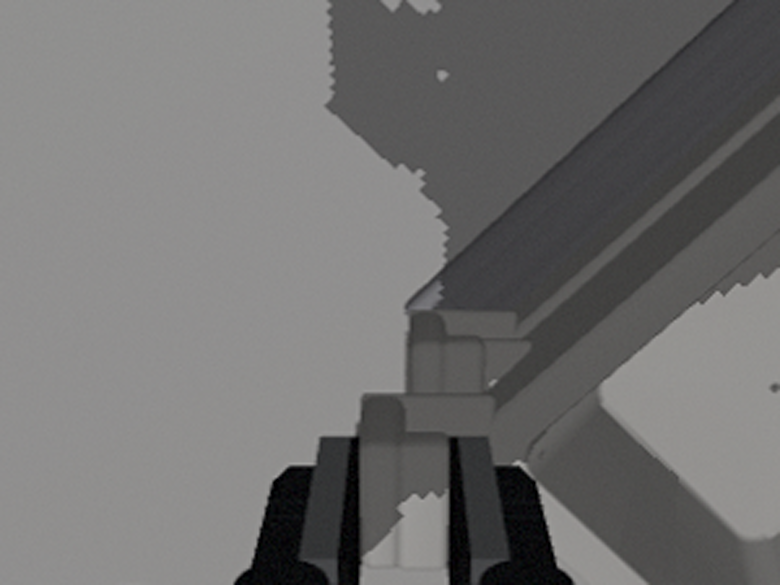

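drive_tool(plan=[{"travel":[0,-0.01,0],"twist":0,"claw":0.95},{"travel":[0,-0.01,0],"twist":0,"claw":0.95},{"travel":[0,0,-0.01],"twist":0,"claw":0.95},{"travel":[0,0,-0.02],"twist":0,"claw":0.95},{"travel":[0,0,-0.03],"twist":0,"claw":0.95},{"travel":[0,0,-0.03],"twist":0,"claw":0.95},{"travel":[0,0,-0.02],"twist":0,"claw":0.95},{"travel":[0,0,-0.01],"twist":0,"claw":0.95},{"travel":[0,0,0],"twist":0,"claw":0.95},{"travel":[0,0,0],"twist":0,"claw":0.95}], newtons=30)

```text
clock: 22.45
eef_pos: [0.4575, 0.062, 0.0847]
eef_rot: [-180.0, -0.0, 132.2]
wrist_force: [0.1, -0.4, 0.4]
width: 0.0147
```

```bash
python3 look.py 18
```

```text
22.45 [0.4575 0.062  0.0847] [-1.7999e+02 -1.0000e-02  1.3216e+02] 0.0147 [ 0.11 -0.36  0.41]
```

View pics/s18.png

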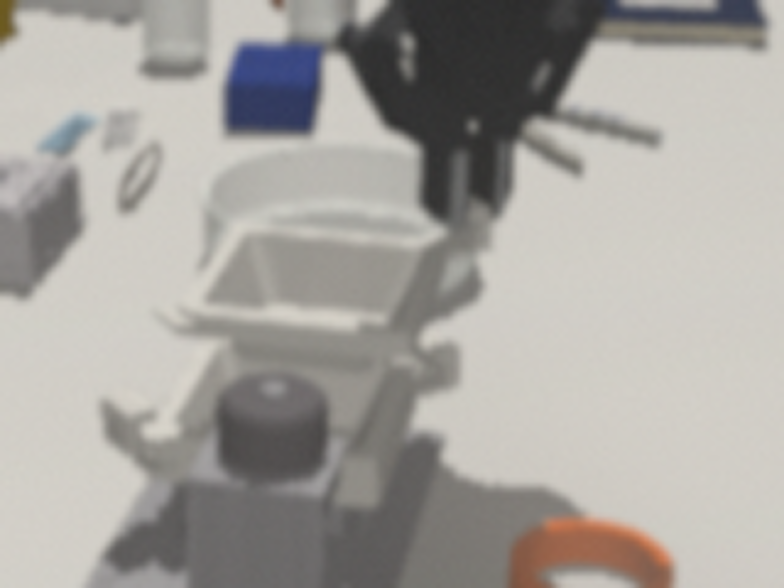

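View pics/w18.png

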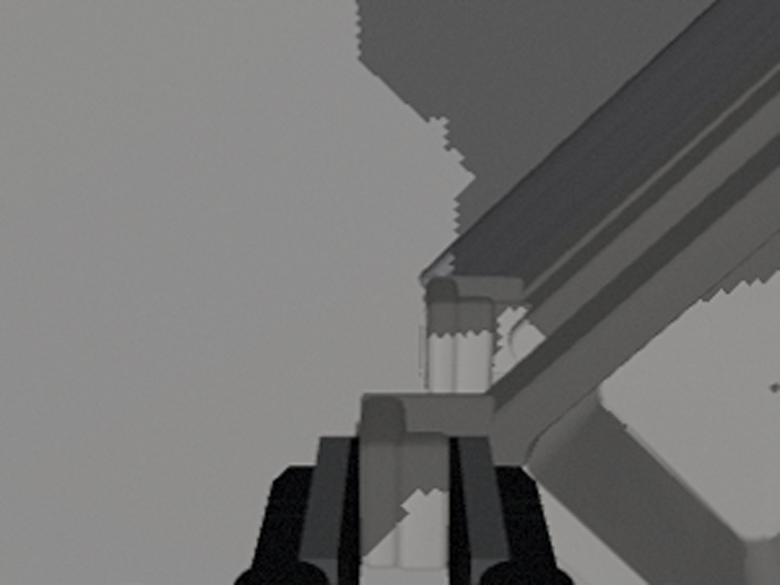

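drive_tool(plan=[{"travel":[0,0,-0.02],"twist":0,"claw":0.95},{"travel":[0,0,-0.04],"twist":0,"claw":0.95},{"travel":[0,0,-0.06],"twist":0,"claw":0.95},{"travel":[0,0,-0.07],"twist":0,"claw":0.95},{"travel":[0,0,-0.07],"twist":0,"claw":0.95},{"travel":[0,0,-0.05],"twist":0,"claw":0.95},{"travel":[0,0,-0.03],"twist":0,"claw":0.95},{"travel":[0,0,-0.01],"twist":0,"claw":0.95},{"travel":[0,0,0],"twist":0,"claw":0.95},{"travel":[0,0,0],"twist":0,"claw":0.95}])

```text
clock: 23.55
eef_pos: [0.4572, 0.062, 0.1541]
eef_rot: [-180.0, -0.0, 132.2]
wrist_force: [-0.7, -0.0, -0.6]
width: 0.0143
```

```bash
python3 plan.py .480 -.189 .152 132.16 10; python3 - <<'E'
from ov import *
st,im,c=overlay('top','pics/t19.png',(180,180,440,340),3,draw=False)
E
```

```text
from [0.4572 0.062  0.1541] [-1.7995e+02 -4.0000e-02  1.3216e+02] twist/row -0.0 mm/row 25.204346654322645
[-0.101, -0.076, 0.001]
[-0.101, -0.076, 0.001]
[-0.101, -0.076, 0.001]
[-0.101, -0.076, 0.001]
[-0.101, -0.076, 0.001]
[-0.101, -0.076, 0.001]
[-0.101, -0.076, 0.001]
[-0.101, -0.076, 0.001]
[-0.101, -0.076, 0.001]
[-0.101, -0.076, 0.001]
```

View pics/t19.png

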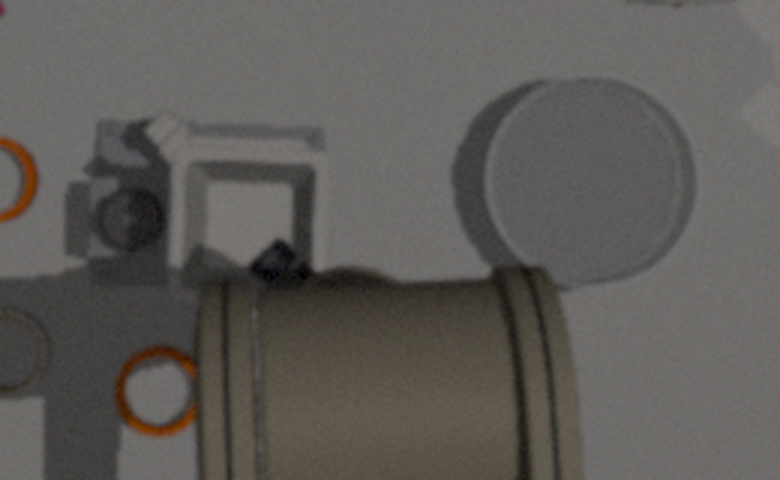

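drive_tool(plan=[{"travel":[-0.03,-0.023,0],"twist":0,"claw":0.95},{"travel":[-0.07,-0.053,0],"twist":0,"claw":0.95},{"travel":[-0.11,-0.083,0],"twist":0,"claw":0.95},{"travel":[-0.14,-0.106,0],"twist":0,"claw":0.95},{"travel":[-0.155,-0.115,0],"twist":0,"claw":0.95},{"travel":[-0.155,-0.115,0],"twist":0,"claw":0.95},{"travel":[-0.14,-0.106,0],"twist":0,"claw":0.95},{"travel":[-0.11,-0.083,0],"twist":0,"claw":0.95},{"travel":[-0.07,-0.053,0],"twist":0,"claw":0.95},{"travel":[-0.03,-0.023,0],"twist":0,"claw":0.95}])

```text
clock: 24.6
eef_pos: [0.4802, -0.1913, 0.1544]
eef_rot: [-180.0, -0.0, 132.1]
wrist_force: [-0.7, 1.3, -0.2]
width: 0.0144
```

drive_tool(plan=[{"travel":[0,0,0],"twist":0,"claw":0.95},{"travel":[0,0,0],"twist":0,"claw":0.95},{"travel":[0,0,0],"twist":0,"claw":0.95},{"travel":[0,0,0],"twist":0,"claw":0.95},{"travel":[0,0,0],"twist":0,"claw":0.95},{"travel":[0,0,0],"twist":0,"claw":0.95},{"travel":[0,0,0],"twist":0,"claw":0.95},{"travel":[0,0,0],"twist":0,"claw":0.95},{"travel":[0,0,0],"twist":0,"claw":0.95},{"travel":[0,0,0],"twist":0,"claw":0.95}])

```text
clock: 25.6
eef_pos: [0.4805, -0.1898, 0.1548]
eef_rot: [-180.0, -0.0, 132.2]
wrist_force: [0.2, -0.3, -0.3]
width: 0.0144
```

```bash
python3 - <<'E'
from ov import *
st,im,c=overlay('top','pics/t20.png',(150,130,440,340),2.7,draw=False)
print(st['clock'],st['eef_pos'],st['eef_rot'],abs(st['dq']).max(),st['width'])
st,im,c=overlay('side','pics/s20.png',(180,100,420,350),2.4,draw=False)
st,im,c=overlay('wrist','pics/w20.png',(0,0,560,420),1.4,draw=False)
E
```

```text
25.6 [ 0.4805333  -0.1897852   0.15479111] [-1.79999991e+02 -4.74354333e-04  1.32153521e+02] 0.08031063817051072 0.01439320340083185
```

View pics/t20.png

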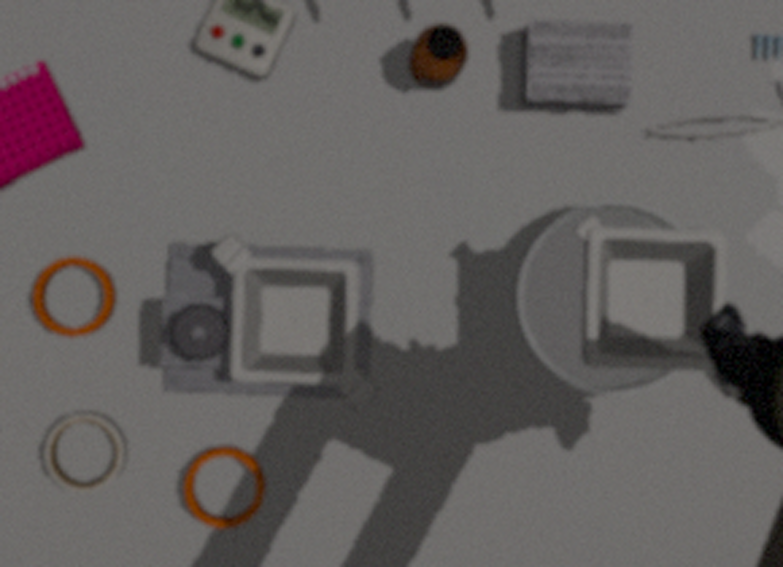

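View pics/s20.png

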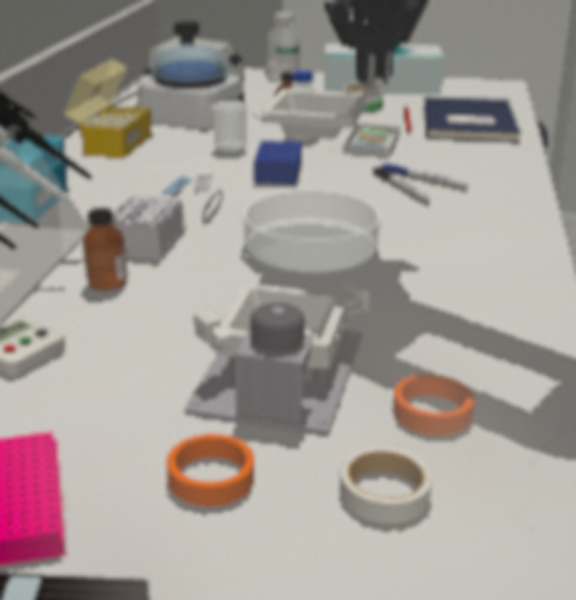

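View pics/w20.png

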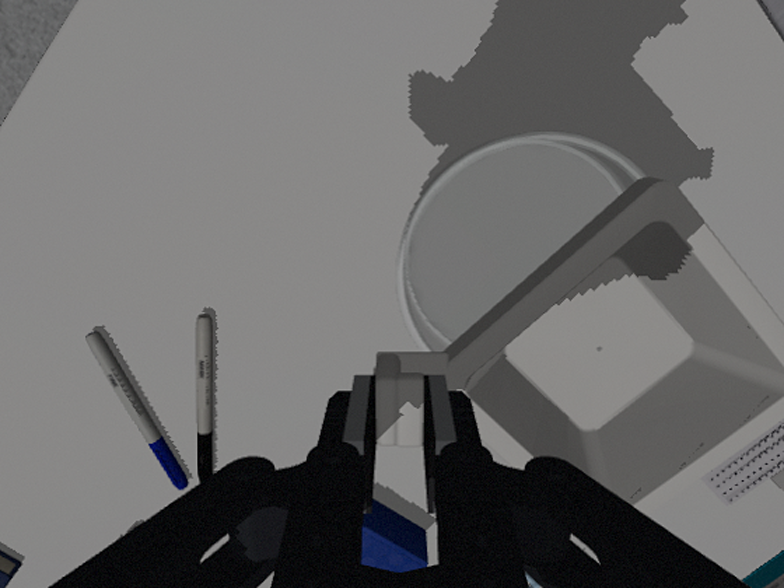

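```bash
python3 - <<'E'
from ov import *
c=cam('top')
f=lambda u,v:(u/2.7+150-.3,v/2.7+130-.3)
print('tray',atz(c,f(645,300),.1427),'dish',atz(c,f(611,299),.045),'roll',atz(c,f(84,450),.019))
g0=cv2.cvtColor(np.load('pics/s14.npy'),cv2.COLOR_RGB2GRAY).astype('float32');g1=cv2.cvtColor(np.load('pics/s20.npy'),cv2.COLOR_RGB2GRAY).astype('float32')
def sh(y0,y1,x0,x1,g0=g0,g1=g1):
    t=cv2.resize(g0[y0:y1,x0:x1],None,fx=8,fy=8,interpolation=cv2.INTER_CUBIC)
    s=cv2.resize(g1[y0-8:y1+8,x0-8:x1+8],None,fx=8,fy=8,interpolation=cv2.INTER_CUBIC)
    _,m,_,l=cv2.minMaxLoc(cv2.matchTemplate(s,t,cv2.TM_CCOEFF_NORMED)); return round(m,3),l[0]/8-8,l[1]/8-8
print('tab2',sh(226,240,258,275),'tab3',sh(215,234,322,338))
a=[np.load(f'pics/{n}.npy')[200:260,250:350] for n in('s14','s20')]
cv2.imwrite('pics/cmp20.png',np.vstack([cv2.resize(x[:,:,::-1],None,fx=5,fy=5,interpolation=cv2.INTER_CUBIC) for x in a]))
b0=np.load('pics/t20.npy')[:,:,::-1]
# top views shift start vs now
T0=cv2.imread('pics/top0.png'); G0=cv2.cvtColor(T0,cv2.COLOR_BGR2GRAY).astype('float32'); G1=cv2.cvtColor(np.ascontiguousarray(b0),cv2.COLOR_BGR2GRAY).astype('float32')
for n,bx in (('timer',(118,162,218,264)),('bottle',(134,166,298,328)),('rack',(150,208,115,185)),('dishleft',(200,280,338,365))):
    print(n,sh(*bx,G0,G1))
E
```

```text
tray [[ 0.53613594 -0.13940524  0.1427    ]] dish [[ 0.53716723 -0.13671797  0.045     ]] roll [[0.42194842 0.2977107  0.019     ]]
tab2 (0.791, -1.75, -0.25) tab3 (0.202, -6.375, -2.75)
timer (0.993, 0.0, 0.0)
bottle (0.995, 0.0, 0.0)
rack (0.998, 0.0, 0.0)
dishleft (0.641, -0.25, 0.25)
```

View pics/cmp20.png

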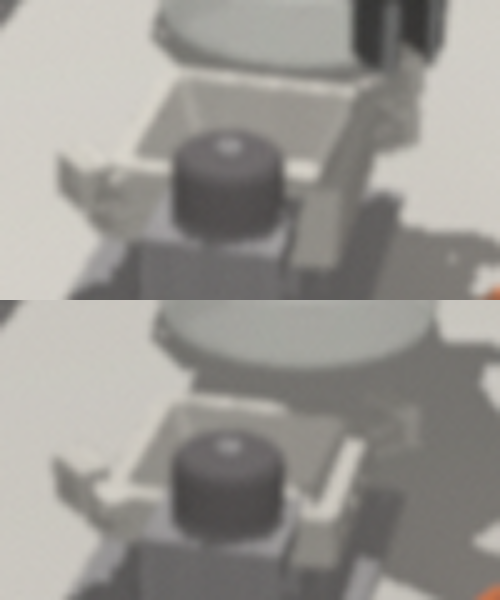

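```bash
python3 - <<'E'
from ov import *
for name,box,s in (('side',(240,190,350,275),7),('top',(200,210,300,285),7.5)):
    im=np.load('pics/%s20.npy'%name[0]); c=cam(name); x0,y0,x1,y1=box
    big=np.ascontiguousarray(cv2.resize(im[y0:y1,x0:x1,::-1],None,fx=s,fy=s,interpolation=cv2.INTER_CUBIC))
    if name=='top': big=np.clip(big*1.6,0,255).astype('uint8')
    for pts,col in ((sq(50,50),(0,0,255)),(tabp(1,68),(0,0,255)),(tabp(-1,56),(255,0,0)),(sq(28,19.5),(0,160,0))):
        q=(proj(c,w(pts)+[.001,.0005,0])-[x0,y0]+.5)*s
        cv2.polylines(big,[q.astype(int)],True,col,1)
    cv2.imwrite(f'pics/chk_{name}.png',big)
E
```

```text
(no output)
```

View pics/chk_side.png

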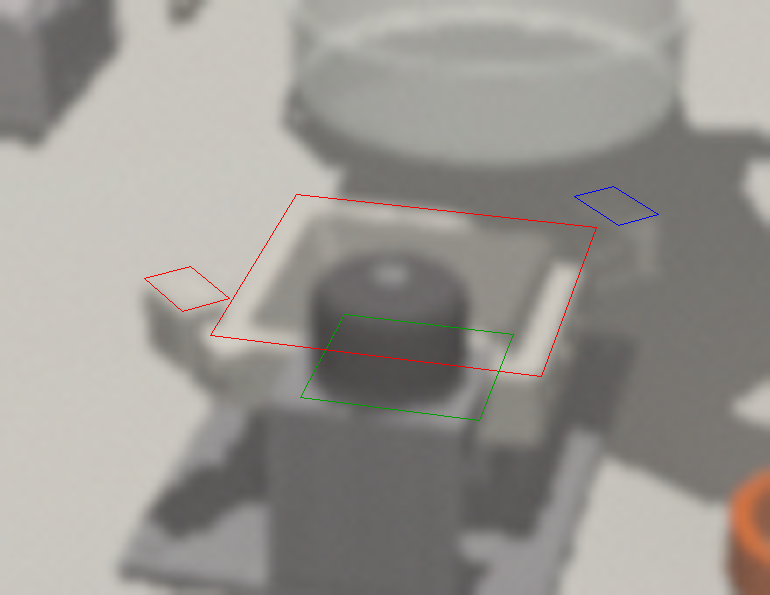

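View pics/chk_top.png

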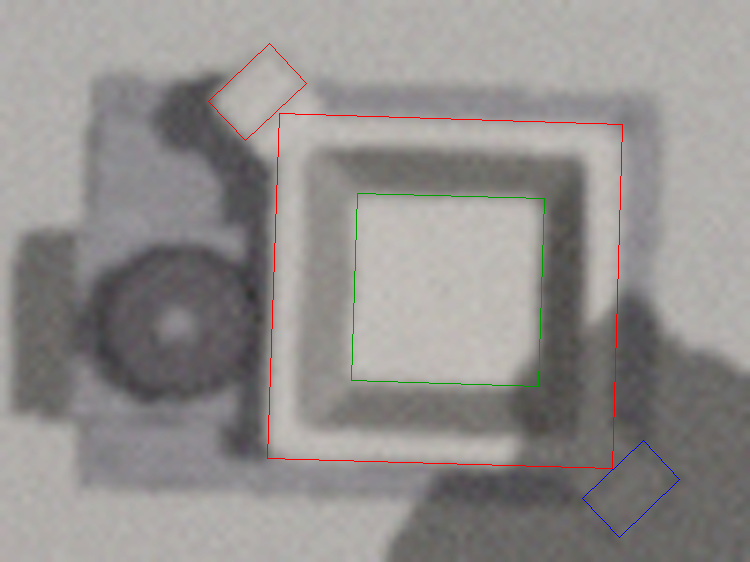

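```bash
python3 - <<'E'
from workcell import bot
s=bot.get_state(); print(s['clock'],s['eef_pos'],s['width'])
print(bot.finish_job()); print(bot.get_state()['clock'])
E
```

```text
25.75 [ 0.48051128 -0.18978788  0.15476264] 0.014272363534264358
the job is handed in; nothing more can be done
None
the job is handed in; nothing more can be done
```

I handed the job in at 25.75 s. The top tray is held still and level over the glass dish, but I could not peel it exactly as you described.

**What I did**
- I lifted the white roll off the spindle and laid it flat at about (0.42, 0.30), some 14 cm from the spindle, then let it go.
- I gripped the top tray's tab across its 15.5 mm and raised it slowly, holding at about 14 mm.
- I then drew the tray about 8 mm towards the tab. The hook let go, and I carried the tray to the dish.

**Last checks**
- **Tray:** its middle is about 3 mm from the dish's middle. Its floor is about 143 mm up, roughly 98 mm over the rim.
- **Other trays:** the second tray's rim and tab lie at their seated positions in the top and side views, within a few millimetres. The tab is about 2 mm sideways of where it started. The lowest tray is mostly hidden, so I did not measure it.
- **Bench:** the timer, bottle and rack have not moved at all. The left edge of the dish matched to within 0.25 pixel, though the tray's shadow made that match weak.

**What differed from your description**
- **Peel:** the moves allow no tilting of the tool, so the top tray stayed level. The second tray's hooked corner rose with it instead, by about 12 mm. I estimate the second tray tilted about 0.08 rad, rising to about 0.09 rad during the hold (limit 0.1). The tabbed corner was about 13 to 14 mm up and the far corner about 3 mm, both relative to the second tray. That should meet step 2, but with a small margin and judged from camera measurements only. After the hold I raised it another 4 mm, so its tilt passed about 0.1 rad, and it dropped back to its seat when the hook released.
- **Fingertips:** the pictures showed them about 28 to 40 mm behind the stated tool point. I set the gripping heights by the pictures instead.

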